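Pin back the sprung clamp and take out the filter panel

TASK

Get the filter panel out of the dust extractor: first swing its sprung clamp arm back off the panel and pin it there with the locking pin from the wooden block, pushed fully down into the hole in the deck, and let go. Then turn the swing tab aside, and lift the panel out and lay it flat, handle up, inside the steel tray; lower it in, do not drop it. Leave everything else on the bench where it is.

Things in the scene. Friction and masses are not known exactly. Their poses are not given: they have to be found in the camera images.
- unit: Dust extractor's filter unit, fixed to the bench, 270 mm wide, with a sloping top (the deck). Origin under its middle; x: towards its high rear edge, y: to its left. Behind the rear edge lies a black motor along y, 90 mm in diameter, 170 mm long, its top 95 mm over the bench.
- deck: Sloping grey deck of the unit, 160 x 270 mm, tilted 0.40 rad (23 deg), low edge roughly towards the robot; work on it is done square to it. Origin: centre of its top face, 94 mm above the bench. x: up the slope; y: level, to the left seen from the low edge; z: square out of the deck. On it, x, y in mm: recess and panel centre (0, 28), tab pivot (0, 103), arm pivot (-55, -62), pin hole (19.6, -76.4).
- clamp (a joint): Sprung steel clamp arm, hinged square to the deck. 0: rest stop, pointing 30 deg to the left (+y) of the deck's x axis, its outer end over the panel; grows to 1.3 clockwise seen from above, away from the panel. The spring returns it when let go: 0.16 N m at 0, plus 0.26 N m per rad (about 5 N at 75 mm out when pinned). The pin standing in its hole, on the panel side of the bar, holds it at about 0.83.
- clamp_pivot (a point): Arm's pivot, level with the deck's top face. Hub 28 mm across and 16 mm high; on it a cap with a coil spring, to 34 mm above the deck. x axis: along the bar, outwards; z: out of the deck. The bar is straight, 14 mm wide, and stands 2 to 16 mm above deck and panel. The held pin can itself push the bar: tip 4 mm above the panel, straight from a place left of the bar, 70 mm from the pivot, to over the hole.
- clamp_end (a point): Centre of the outer end face of the clamp arm's bar, 100 mm from its pivot, 9 mm above the deck.
- pin_hole (a point): Centre of the mouth of the pin hole, flush with the deck's top face; axes as the deck's. Hole 15 mm wide with a 3 mm chamfer round its mouth, blind, 26 mm deep, square to the deck.
- pin_grip (a point): Centre of the locking pin's black grip, a block 26 (x) x 16 (y) x 32 (z) mm: grasp it across y. Below it hangs a steel shank 10 mm in diameter and 48 mm long. z axis: from tip to grip. 60 g. At the start it stands upright and loose in the middle hole of the wooden block, its tip 10 mm and its grip 58 to 90 mm above the bench, its x axis along the block within 0.1 rad.
- pin_tip (a point): Centre of the lower end of the pin's shank, 64 mm below pin_grip on the pin's axis. Fully down in the deck's hole it is 26 mm below the mouth and the grip's underside stands 22 mm above the deck.
- pin_block: Wooden block, fixed, 110 (x) x 50 (y) mm and 40 mm high, with the locking pin in its middle hole (30 mm deep). Short drill bits stand in it along its length 34 and 46 mm on either side of the pin, up to 74 mm above the bench. Origin under its centre.
- tab (a joint): Steel swing tab, hinged square to the deck, stiff (0.04 N m), staying where left. At 0 it points to the deck's -y, its end 40 mm from the pivot and 20 mm over the panel's edge; positive is counterclockwise seen from above; range -1.7 to 1.7. Starts within 0.35 of 0. At 1.3 or more either way it is clear of the panel; 1.45 is well aside.
- tab_grip (a point): On the tab's pivot axis, 26 mm above the deck, in its upright thumb blade: 40 mm along the tab (20 mm either side of the pivot), 10 mm thick, its top 38 mm above the deck. The flat tab under it is 14 mm wide, 2 to 8 mm above the deck. x axis: the way the tab points; z: out of the deck. Pinch the blade across y and turn about the pivot.
- panel_grip (a point): In the filter panel's handle rib, 27 mm above the panel's underside. Panel 110 x 110 x 10 mm, aluminium, 250 g; black rib on its middle, 50 mm along x, 12 mm thick along y, top 44 mm above the underside. z: out on the handle side. At the start it lies in a recess 114 mm square and 10 mm deep, face flush with the deck, x up the slope, under arm and tab; it comes out square to the deck.
- tray_in (a point): Centre of the inner floor of the open steel tray (fixed; 142 x 142 mm inside, floor 4 mm above the bench, walls 30 mm high over the bench). Axes along its sides, z up.
- oil: Grey bottle, 52 mm in diameter, 130 mm high, loose; origin under its centre. Leave alone.
- jar: Amber glass jar, 64 mm in diameter, 80 mm high, loose; origin under its centre. Leave alone.
- can: Steel can, 66 mm in diameter, 100 mm high, loose; origin under its centre. Leave alone.
- carton: Cardboard box 70 x 90 x 60 mm, loose; origin under its centre. Leave alone.
- tape: Roll of black tape, 90 mm across, 24 mm high, lying flat, loose; origin under its centre. Leave alone.
- driver: Screwdriver lying on the bench, loose. Leave alone.
- spanner: Spanner lying on the bench, loose. Leave alone.
Mind the look-alikes: they are no part of the job. Leave any pink look-alike of the part that bears panel_grip alone. Of the things shaped like the part that bears pin_grip, the black one is meant.

How it is judged:
By the outcome, as a careful person would: the job done as asked, in the order asked, and still so for the second after the job is handed in, with the robot touching nothing.
It also fails if it takes over 72 s, if anything falls off the work surface, if the arm or the gripper's body presses on something with over 40 N, if the wrist force passes 120 N, or if a joint passes its speed limit or range.

ROBOT

A 7-joint arm with a two-finger parallel gripper is mounted at the origin on the work surface. World frame = base frame: x ahead of the robot, y to its left, z up, the work surface at z = 0. Lengths are in m, angles in rad, forces in N, time in s.
With the tool pointing down it reaches from about 0.4 to 0.85 m from the base axis. Payload 6.9 kg.
Tool frame: the origin (TCP) lies midway between the tips of the shut fingers; the grasp point (between the pads) lies 19 mm behind it; z points along the fingers, y is the line along which they close (so a half turn about z gives the same grasp; the last joint's range is limited). The gripper opens to 85 mm and grips with 20 to 120 N. Pads are 22 mm wide; open, the fingers measure 114 mm over their backs; the gripper's body (76 mm by 85 mm) begins 54 mm behind the grasp point. The pads swing forward as they close: fully open they stand 13 mm farther back than shut.
Start: joints at [1.403, 0.507, -0.238, 1.5, 0.126, 1.149, -0.155], TCP at [0.169, -0.602, 0.231] pointing down, gripper open.
Joint ranges: [-3.08, 3.08], [-0.24, 2.05], [-1.43, 1.35], [0, 2.5], [-1.52, 4.66], [0.17, 1.96], [-2.89, 2.89]. Speed limits (rad/s): [2.39, 2.39, 3.14, 3.14, 3.14, 3.14, 3.14].

INTERFACE

Orientations are given as a unit quaternion [w, x, y, z].
In Python, from workcell import bot gives the robot as it stands. The module is installed in compiled form; this text tells all that it offers.
- The arm moves only by the tool apply_moves, never from a script. Its argument "series" is a list of rows, each an object with "dp": the shift along the tool's x, y, z as a fraction of full scale, a list of three; "angular": the turn, a rotation vector about the tool's x, y, z as a fraction of full scale, a list of three; "grip": the closure, from 0 (fully open) to 1 (shut). In form: [{"dp": [tx, ty, tz], "angular": [wx, wy, wz], "grip": grip}, ...]. A call has 1 to 8 rows; each row is the pose to reach, as a shift and turn from the pose commanded when the call began, along the tool's axes at that moment; what a row does not reach only later rows make up. Full scale, the value 1, is 300 mm for a shift and 90 degrees for a turn. A row lasts 1/10 s, in which the tool goes at most 50 mm and 8.59 degrees, less where a joint would pass 70% of its speed; a pose out of reach is approached as far as the arm can. A call with a number of a shift or a turn outside -1 to 1 is refused whole. A call with a gripper value outside its range is refused whole. The fingers move at their own pace and stop on an object; the grip force is fixed at half the most. Time passes only in rows, so rows that repeat a pose let the fingers close. It gives the time, the measured TCP pose, the force, the opening and the grip force at its end, in the units of the state.
- bot.sense(): the state, without advancing time (a new reading comes with each control period).
- bot.snapshot(name): name is "scene" or "top" or "wrist"; returns a dict with "color" (420x560x3 uint8, blue, green, red), "range_z" (420x560 float32, m along the optical axis (not along the pixel's ray), 0 where there is no reading), "fx", "fy", "cx", "cy" (pixels), "rvec" (rotation vector, rad) and "tvec" (3), from world to camera coordinates, as OpenCV has them. Camera axes: x right, y down, z forward; pixel columns grow to the right and rows downward; lengths in m; the calibration is good to about 2 mm. A picture is of the moment at which its call begins.
- bot.finish_job(): hands the job in; it is judged then, once.
The state is a dict: "time_s": time; "qpos": joint angles; "dq": joint speeds; "joint_efforts": joint torques, N m; "tcp_pos": TCP position; "eef_rot": TCP orientation; "wrist_force": force on the tool from outside, world axes, zero at the start; "torque": the same for the moment, N m; "opening": finger opening in m; "finger_force": force on a finger pad.
Only numpy, scipy, OpenCV 4.12 (cv2) and the standard library are available. Lean on these libraries where they do the work, as an engineer would, in place of code of your own. Each camera call takes 0.05 s, during which the arm holds its last target. There are 200 camera calls.

## Working session

There is one attempt and no reset: what is moved stays moved. The work goes in short steps, Python scripts to look and compute and a tool call to move; the robot and the scene stay as the last step left them, time stands still between calls to the robot, and variables do not carry over. Pictures are saved under pics/ and viewed, at most 10 in all, crops included, and the job is handed in when it is done.

Besides the shell and the picture viewer there is one more tool, called after "Call:" by a JSON object that holds its "op" and its "data", one argument or row to a line. apply_moves: Moves the arm, as the interface text tells. Its arguments: {"type":"object","properties":{"series":{"type":"array","items":{"type":"object","properties":{"dp":{"type":"array","items":{"type":"number","minimum":-1,"maximum":1}},"angular":{"type":"array","items":{"type":"number","minimum":-1,"maximum":1}},"grip":{"type":"number"}}}}},"required":["series"]}

```bash
mkdir -p pics; cat > h.py <<'E'
import numpy as np, cv2
from scipy.spatial.transform import Rotation as R
from workcell import bot
def snap(n):
    s=bot.snapshot(n); s['R']=cv2.Rodrigues(np.array(s['rvec'],float))[0]; s['t']=np.array(s['tvec'],float).ravel(); return s
def cloud(s):
    d=s['range_z']; v,u=np.mgrid[:d.shape[0],:d.shape[1]]
    p=np.stack([(u-s['cx'])/s['fx']*d,(v-s['cy'])/s['fy']*d,d],-1)
    w=(p-s['t'])@s['R']; w[d==0]=np.nan; return w
def proj(s,P):
    c=s['R']@np.asarray(P,float)+s['t']; return np.array([s['fx']*c[0]/c[2]+s['cx'],s['fy']*c[1]/c[2]+s['cy']])
E
python3 - <<'E'
from h import *
for n in ['top','scene']:
    s=snap(n); cv2.imwrite(f'pics/{n}0.png',s['color']); np.savez(f'{n}0.npz',**s)
    print(n,s['fx'],-s['R'].T@s['t'],s['R'][2])
print(bot.sense())
E
```

```text
top 406.25070212782833 [ 0.31167542 -0.00730211  1.40913438] [ 0.16199629  0.00622569 -0.98677173]
scene 521.8415344911447 [ 1.24360284 -0.38533252  1.12922444] [-0.5418846   0.28449038 -0.79083899]
{'time_s': 0.1, 'qpos': array([ 1.40247007,  0.50824394, -0.23755808,  1.50103607,  0.12569889,
        1.14891736, -0.15480649]), 'dq': array([-8.34591939e-05, -2.41320439e-03, -7.16800685e-04, -3.47163301e-03,
        6.28682679e-04,  6.60072741e-04, -6.32837938e-04]), 'joint_efforts': array([-5.19289330e-03, -6.21834683e+01, -2.19473764e+00, -2.50205415e+01,
        1.25173971e-02,  7.81152426e-03,  6.60821073e-06]), 'tcp_pos': array([ 0.16882974, -0.60128927,  0.23052253]), 'eef_rot': array([-7.98532956e-04,  9.90639770e-01,  1.36499796e-01, -1.19771875e-04]), 'wrist_force': array([ 0.32622882, -0.90741856, -0.47318117]), 'torque': array([-0.01966485, -0.00553328,  0.00736594]), 'finger_force': 0.0, 'opening': 0.08515367144734137}
```

View pics/top0.png

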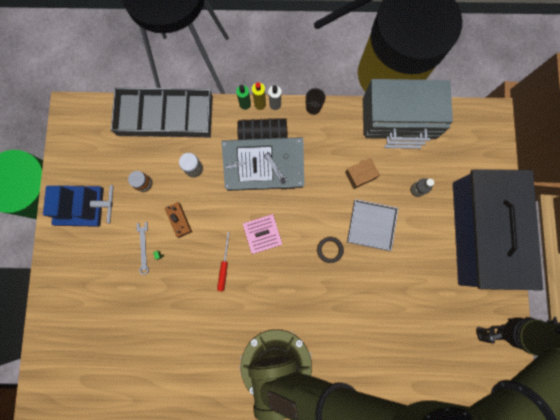

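View pics/scene0.png

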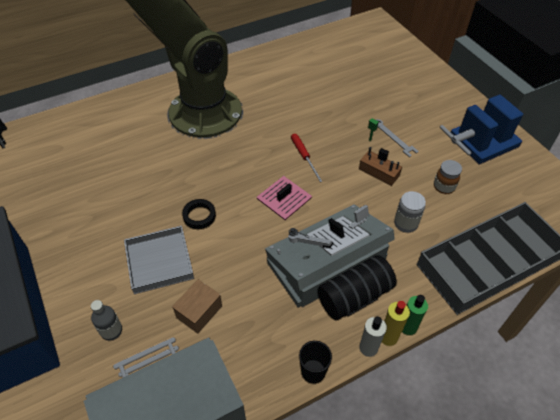

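The top view shows the unit at (263,163), the block with the black pin at (178,220), the tray at (372,225), and the pink decoy panel at (262,233). A green decoy pin lies at (157,255). Next I measure from depth.

```bash
cat > m1.py <<'E'
from h import *
S={n:dict(np.load(f'{n}0.npz')) for n in ['top','scene']}
t=S['top']; W=cloud(t)
def z(u,v): return W[v,u].round(3)
print('bench',z(300,300),z(200,330),'deck',z(230,180),z(297,150),'pin',z(178,219))
# deck plane from top-view box
for n in S:
    C=cloud(S[n]).reshape(-1,3)
    c0=W[165,263]; m=(np.abs(C[:,0]-c0[0])<.13)&(np.abs(C[:,1]-c0[1])<.16)&(C[:,2]>.03)&(C[:,2]<.17)
    P=C[m]; rng=np.random.default_rng(0); best=0
    for _ in range(500):
        a,b,c=P[rng.choice(len(P),3,False)]; nn=np.cross(b-a,c-a); 
        if np.linalg.norm(nn)<1e-5: continue
        nn/=np.linalg.norm(nn); nn*=np.sign(nn[2])
        if nn[2]<.85 or nn[2]>.96: continue
        i=np.abs((P-a)@nn)<.003
        if i.sum()>best: best=i.sum(); I=i
    Q=P[I]; c=Q.mean(0); nn=np.linalg.svd(Q-c)[2][2]; nn*=np.sign(nn[2])
    ex=-np.array([nn[0],nn[1],0]); ey=np.cross([0,0,1],ex/np.linalg.norm(ex)); ey/=np.linalg.norm(ey); ex=np.cross(ey,nn)
    q=np.stack([(Q-c)@ex,(Q-c)@ey],1).astype(np.float32)
    r=cv2.minAreaRect(q); print(n,best,'n',nn.round(3),'tilt',np.arccos(nn[2]),'yaw from normal',np.arctan2(ex[1],ex[0]),r)
    print(' centre',(c+ex*r[0][0]+ey*r[0][1]).round(4),' pct x',np.percentile(q[:,0],[.3,99.7]),'y',np.percentile(q[:,1],[.3,99.7]))
# tray, block: bbox by height masks around seed
def reg(n,lo,hi,seed,rad):
    C=cloud(S[n]).reshape(-1,3); m=(np.hypot(C[:,0]-seed[0],C[:,1]-seed[1])<rad)&(C[:,2]>lo)&(C[:,2]<hi)
    return C[m]
for nm,uv,lo,hi,rad in [('tray',(372,225),.015,.045,.14),('block',(178,222),.025,.05,.09),('block_top_items',(178,222),.062,.12,.07)]:
    sd=W[uv[1],uv[0]]
    for n in S:
        p=reg(n,lo,hi,sd,rad); r=cv2.minAreaRect(p[:,:2].astype(np.float32)) if len(p)>3 else None
        print(nm,n,sd.round(3),len(p),r, p.mean(0).round(4), 'zmax',p[:,2].max().round(3))
E
python3 m1.py
python3 - <<'E'
import cv2
a=cv2.imread('pics/top0.png');b=cv2.imread('pics/scene0.png')
import numpy as np
A=cv2.resize(a[125:200,215:315],(400,300),interpolation=2);A2=cv2.resize(a[195:270,135:235],(400,300),interpolation=2)
B=cv2.resize(b[200:305,260:400],(400,300),interpolation=2);B2=cv2.resize(b[110:215,340:480],(400,300),interpolation=2)
cv2.imwrite('pics/crop.png',np.vstack([np.hstack([A,A2]),np.hstack([B,B2])]))
E
```

```text
bench [ 0.211 -0.079 -0.001] [0.108 0.254 0.001] deck [0.606 0.163 0.073] [ 0.704 -0.061  0.106] pin [0.473 0.332 0.066]
top 2453 n [-0.389 -0.021  0.921] tilt 0.40021763849578124 yaw from normal 0.05469368768792779 ((-0.0028064921498298645, 0.0018409788608551025), (0.1604842245578766, 0.270068883895874), 0.1578424572944641)
 centre [0.6619 0.0521 0.093 ]  pct x [-0.08228506  0.07685571] y [-0.1323971   0.13623443]
scene 3513 n [-0.388 -0.022  0.921] tilt 0.3990997568258813 yaw from normal 0.05735499162620657 ((-0.010702013969421387, 0.01155778020620346), (0.16705672442913055, 0.27294620871543884), 0.04521355777978897)
 centre [0.6632 0.0517 0.0929]  pct x [-0.09203218  0.0709741 ] y [-0.12421418  0.14513574]
tray top [ 0.469 -0.328  0.001] 360 ((0.4564768671989441, -0.30052947998046875), (0.1936749815940857, 0.18522301316261292), 79.3210220336914) [ 0.4619 -0.3133  0.0261] zmax 0.037
tray scene [ 0.469 -0.328  0.001] 775 ((0.46063432097435, -0.3012893795967102), (0.19389604032039642, 0.1884419322013855), 79.34484100341797) [ 0.4655 -0.3166  0.0242] zmax 0.034
block top [0.465 0.338 0.039] 415 ((0.4767192602157593, 0.34366366267204285), (0.11049569398164749, 0.05168665200471878), 25.072364807128906) [0.4742 0.3404 0.0389] zmax 0.048
block scene [0.465 0.338 0.039] 544 ((0.4779714345932007, 0.34091976284980774), (0.1124759092926979, 0.05620252341032028), 26.081453323364258) [0.4832 0.3363 0.0371] zmax 0.05
block_top_items top [0.465 0.338 0.039] 75 ((0.4757421016693115, 0.34293943643569946), (0.09616594761610031, 0.02183239720761776), 24.301013946533203) [0.4782 0.3428 0.0799] zmax 0.092
block_top_items scene [0.465 0.338 0.039] 133 ((0.478311151266098, 0.3417765200138092), (0.09909125417470932, 0.025490403175354004), 26.39748191833496) [0.4835 0.3414 0.0775] zmax 0.094
```

View pics/crop.png

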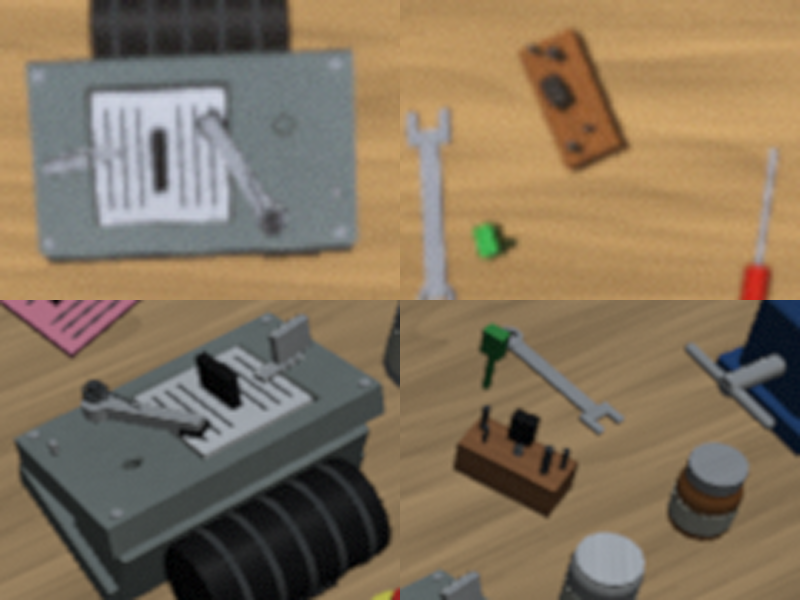

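The crops show the clamp at rest with its end over the panel, and the tab pointing at the panel and turned slightly up the slope. The pin stands in the block with drill bits either side. Sizes, tilt (0.400) and heights all match the description. Now I set up frames and a move calculator.

```bash
cat >> h.py <<'E'
DC=np.array([.6625,.052,.0932]); YAW=.056
RD=(R.from_euler('z',YAW)*R.from_euler('y',-.40)).as_matrix()   # deck axes in world (columns)
def deck(x,y,z): return DC+RD@np.array([x,y,z])/1000.
def todeck(P): return (np.asarray(P)-DC)@RD*1000
def down(yaw): return R.from_euler('z',yaw).as_matrix()@np.diag([1,-1,-1.])
RDT=RD@np.diag([1,-1,-1.])  # tool square to deck, tool x up slope
def cur():
    s=bot.sense(); q=s['eef_rot']; return s,np.array(s['tcp_pos']),R.from_quat([q[1],q[2],q[3],q[0]]).as_matrix()
def rel(*tg):
    s,p,r=cur()
    print('t',round(s['time_s'],2),'tcp',p.round(4),'deck',todeck(p).round(1),'q',np.round(s['qpos'],2),'F',np.round(s['wrist_force'],1),'open',round(s['opening'],4),'ff',round(s['finger_force'],1))
    for P,Rt in tg:
        P=np.asarray(P); d=r.T@(P-p); w=R.from_matrix(r.T@Rt).as_rotvec()
        print(' dp',(d/.3).round(4),'ang',(w/(np.pi/2)).round(4),'| mm',round(np.linalg.norm(d)*1000,1),'deg',round(np.degrees(np.linalg.norm(w)),1))
E
python3 - <<'E'
from h import *
b=np.radians(25.5)
rel(([.45,-.2,.3],down(b)),([.477,.342,.2],down(b)))
W=np.concatenate([cloud(dict(np.load(f'{n}0.npz'))).reshape(-1,3) for n in ['top','scene']]); d=todeck(W)
for nm,x,y,rr,lo,hi in [('blade',0,103,35,12,42),('rib',0,28,40,15,40),('cap',-55,-62,25,20,40),('bar',-5,-33,45,8,25)]:
    m=(np.hypot(d[:,0]-x,d[:,1]-y)<rr)&(d[:,2]>lo)&(d[:,2]<hi); q=d[m]
    print(nm,len(q),'mean',q.mean(0).round(1),cv2.minAreaRect(q[:,:2].astype(np.float32)),'zmax',q[:,2].max().round(1))
    l=cv2.fitLine(q[:,:2].astype(np.float32),cv2.DIST_HUBER,0,.01,.01).ravel(); print('  dir deg',np.degrees(np.arctan2(l[1],l[0])).round(1))
E
```

```text
t 0.1 tcp [ 0.1688 -0.6013  0.2305] deck [-434.2 -624.6  332.7] q [ 1.4   0.51 -0.24  1.5   0.13  1.15 -0.15] F [ 0.3 -0.9 -0.5] open 0.0852 ff 0.0
 dp [ 1.2641 -1.0347 -0.2299] ang [-1.00e-03 -1.00e-04 -1.09e-01] | mm 494.9 deg 9.8
 dp [ 1.8393 -2.7491  0.1061] ang [-1.00e-03 -1.00e-04 -1.09e-01] | mm 992.8 deg 9.8
blade 204 mean [  2.9 100.4  29.3] ((2.3678669929504395, 98.15957641601562), (14.583000183105469, 51.75191879272461), 9.769292831420898) zmax 41.5
  dir deg -81.0
rib 201 mean [ 2.5 25.5 29.4] ((0.0301971435546875, 26.471481323242188), (54.53592300415039, 14.852116584777832), 1.9755558967590332) zmax 39.1
  dir deg 1.4
cap 98 mean [-51.5 -63.4  28.7] ((-51.0584602355957, -59.8902473449707), (30.1210994720459, 25.79245376586914), 64.33621215820312) zmax 38.2
  dir deg 39.3
bar 326 mean [ -2.4 -34.6  14.7] ((2.8113555908203125, -46.244407653808594), (88.23706817626953, 49.578041076660156), 30.741308212280273) zmax 24.2
  dir deg 30.0
```

Call:
{"op": "apply_moves", "data": {
  "series": [
    {"dp":[1,-0.82,-0.2],"angular":[0,0,-0.05],"grip":0},
    {"dp":[1,-0.82,-0.2],"angular":[0,0,-0.05],"grip":0},
    {"dp":[1,-0.82,-0.2],"angular":[0,0,-0.05],"grip":0},
    {"dp":[1,-0.82,-0.2],"angular":[0,0,-0.05],"grip":0},
    {"dp":[1,-0.82,-0.2],"angular":[0,0,-0.05],"grip":0},
    {"dp":[1,-0.82,-0.2],"angular":[0,0,-0.05],"grip":0},
    {"dp":[1,-1,-0.2],"angular":[0,0,-0.1],"grip":0},
    {"dp":[1,-1,-0.2],"angular":[0,0,-0.1],"grip":0}
  ]
}}

```text
time_s: 0.9
tcp_pos: [0.3678, -0.2613, 0.2877]
eef_rot: [-0.0, 0.977, 0.215, -0.0]
wrist_force: [1.1, -0.3, 0.3]
opening: 0.0856
finger_force: 0.0
```

```bash
python3 - <<'E'
from h import *
b=np.radians(25.5)
rel(([.45,0.05,.28],down(b)),([.477,.342,.2],down(b)))
E
```

```text
t 0.9 tcp [ 0.3678 -0.2613  0.2877] deck [-211.4 -296.3  300.6] q [ 0.9   0.2  -0.42  1.83  0.09  1.13 -0.68] F [ 1.1 -0.3  0.3] open 0.0856 ff 0.0
 dp [ 0.6851 -0.8263  0.0261] ang [-0.0002  0.     -0.0071] | mm 322.1 deg 0.6
 dp [ 1.176  -1.6715  0.293 ] ang [-0.0002  0.     -0.0071] | mm 619.4 deg 0.6
```

Call:
{"op": "apply_moves", "data": {
  "series": [
    {"dp":[0.7,-1,0.05],"angular":[0,0,0],"grip":0},
    {"dp":[0.7,-1,0.05],"angular":[0,0,0],"grip":0},
    {"dp":[0.7,-1,0.05],"angular":[0,0,0],"grip":0},
    {"dp":[0.7,-1,0.05],"angular":[0,0,0],"grip":0},
    {"dp":[0.7,-1,0.05],"angular":[0,0,0],"grip":0},
    {"dp":[0.7,-1,0.05],"angular":[0,0,0],"grip":0},
    {"dp":[0.7,-1,0.05],"angular":[0,0,0],"grip":0},
    {"dp":[0.7,-1,0.05],"angular":[0,0,0],"grip":0}
  ]
}}

```text
time_s: 1.7
tcp_pos: [0.4325, 0.1022, 0.2729]
eef_rot: [-0.001, 0.976, 0.217, 0.001]
wrist_force: [-0.4, -0.7, -0.5]
opening: 0.0853
finger_force: 0.0
```

```bash
python3 - <<'E'
from h import *
b=np.radians(25.5)
rel(([.455,.332,.2],down(b)))
E
```

```text
t 1.7 tcp [0.4325 0.1022 0.2729] deck [-138.9   63.   253.8] q [ 0.27  0.22 -0.69  1.87  0.16  1.1  -1.61] F [-0.4 -0.7 -0.5] open 0.0853 ff 0.0
 dp [ 0.3917 -0.6618  0.2448] ang [-0.0013 -0.001  -0.0051] | mm 242.1 deg 0.5
```

Call:
{"op": "apply_moves", "data": {
  "series": [
    {"dp":[0.45,-0.67,0.26],"angular":[0,0,0],"grip":0.4},
    {"dp":[0.45,-0.67,0.26],"angular":[0,0,0],"grip":0.4},
    {"dp":[0.45,-0.67,0.26],"angular":[0,0,0],"grip":0.4},
    {"dp":[0.45,-0.67,0.26],"angular":[0,0,0],"grip":0.4},
    {"dp":[0.45,-0.67,0.26],"angular":[0,0,0],"grip":0.4},
    {"dp":[0.45,-0.67,0.26],"angular":[0,0,0],"grip":0.4},
    {"dp":[0.45,-0.67,0.26],"angular":[0,0,0],"grip":0.4}
  ]
}}

```text
time_s: 2.4
tcp_pos: [0.4704, 0.3372, 0.1935]
eef_rot: [-0.0, 0.977, 0.215, -0.001]
wrist_force: [-0.9, -0.4, 0.7]
opening: 0.0514
finger_force: 0.0
```

```bash
python3 - <<'E'
from h import *
s=snap('wrist'); cv2.imwrite('pics/w1.png',s['color']); 
W=cloud(s); f=W.reshape(-1,3)
print('cam',(-s['R'].T@s['t']).round(3),s['R'][2].round(2))
m=(f[:,2]>.080)&(f[:,2]<.1)&(np.hypot(f[:,0]-.477,f[:,1]-.342)<.04); q=f[m]
print(len(q),q.mean(0).round(4),cv2.minAreaRect(q[:,:2].astype(np.float32)))
m=(f[:,2]>.030)&(f[:,2]<.045)&(np.hypot(f[:,0]-.477,f[:,1]-.342)<.08); q=f[m]
print(len(q),q.mean(0).round(4),cv2.minAreaRect(q[:,:2].astype(np.float32)))
rel(([.477,.342,.09],down(np.radians(25.5))))
E
```

```text
cam [0.53  0.365 0.336] [-0.24 -0.11 -0.96]
637 [0.4768 0.3463 0.0894] ((0.475803405046463, 0.34593766927719116), (0.025908267125487328, 0.015982702374458313), 31.088319778442383)
4797 [0.4797 0.3477 0.04  ] ((0.4753158390522003, 0.34599554538726807), (0.1105094701051712, 0.05007391422986984), 25.749588012695312)
t 2.45 tcp [0.4711 0.3355 0.1941] deck [-122.1  293.8  161.2] q [-0.24  0.52 -0.66  1.68  0.36  1.07 -2.16] F [ 0.4 -0.3 -0.6] open 0.0509 ff 0.0
 dp [ 0.0275 -0.0116  0.347 ] ang [ 0.0003  0.0011 -0.0085] | mm 104.5 deg 0.8
```

View pics/w1.png

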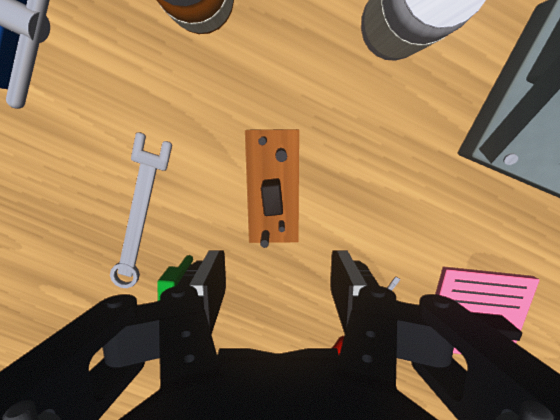

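The picture shows the black grip at (272,197) in the block, with drill bits well clear of the finger path. I'll descend with the tool turned to 31°.

```bash
python3 - <<'E'
from h import *
rel(([.476,.3453,.11],down(np.radians(31))),([.476,.3453,.060],down(np.radians(31))))
E
```

```text
t 2.45 tcp [0.4711 0.3355 0.1941] deck [-122.1  293.8  161.2] q [-0.24  0.52 -0.66  1.68  0.36  1.07 -2.16] F [ 0.4 -0.3 -0.6] open 0.0509 ff 0.0
 dp [ 0.029  -0.0229  0.2803] ang [ 0.0003  0.0011 -0.0696] | mm 84.8 deg 6.3
 dp [ 0.0292 -0.023   0.4469] ang [ 0.0003  0.0011 -0.0696] | mm 134.5 deg 6.3
```

Call:
{"op": "apply_moves", "data": {
  "series": [
    {"dp":[0.029,-0.023,0.15],"angular":[0,0,-0.07],"grip":0.4},
    {"dp":[0.029,-0.023,0.27],"angular":[0,0,-0.07],"grip":0.4},
    {"dp":[0.029,-0.023,0.36],"angular":[0,0,-0.07],"grip":0.4},
    {"dp":[0.029,-0.023,0.447],"angular":[0,0,-0.07],"grip":0.4},
    {"dp":[0.029,-0.023,0.447],"angular":[0,0,-0.07],"grip":0.4}
  ]
}}

```text
time_s: 2.95
tcp_pos: [0.476, 0.3419, 0.0584]
eef_rot: [0.002, 0.964, 0.266, -0.002]
wrist_force: [-0.6, -0.7, -0.3]
opening: 0.0517
finger_force: 0.0
```

```bash
python3 - <<'E'
from h import *
rel(([.476,.3453,.060],down(np.radians(31))))
E
```

```text
t 2.95 tcp [0.476  0.3419 0.0584] deck [-170.1  299.9   34.1] q [-0.3   0.69 -0.6   1.8   0.52  0.81 -2.19] F [-0.6 -0.7 -0.3] open 0.0517 ff 0.0
 dp [ 0.0058 -0.0098 -0.0055] ang [ 0.0014  0.0033 -0.0018] | mm 3.8 deg 0.4
```

Closing with the small correction.

Call:
{"op": "apply_moves", "data": {
  "series": [
    {"dp":[0.003,-0.009,-0.005],"angular":[0,0,0],"grip":0.4},
    {"dp":[0.003,-0.009,-0.005],"angular":[0,0,0],"grip":1},
    {"dp":[0.003,-0.009,-0.005],"angular":[0,0,0],"grip":1},
    {"dp":[0.003,-0.009,-0.005],"angular":[0,0,0],"grip":1},
    {"dp":[0.003,-0.009,-0.005],"angular":[0,0,0],"grip":1},
    {"dp":[0.003,-0.009,-0.005],"angular":[0,0,0],"grip":1}
  ]
}}

```text
time_s: 3.55
tcp_pos: [0.477, 0.3484, 0.0638]
eef_rot: [0.0, 0.964, 0.267, 0.001]
wrist_force: [1.0, -0.9, 7.2]
opening: 0.0151
finger_force: 58.4
```

```bash
python3 - <<'E'
from h import *
rel(([.476,.3453,.20],down(np.radians(31))))
E
```

```text
t 3.55 tcp [0.477  0.3484 0.0638] deck [-166.8  306.4   38.6] q [-0.31  0.69 -0.6   1.8   0.52  0.82 -2.19] F [ 1.  -0.9  7.2] open 0.0151 ff 58.4
 dp [-0.0071  0.0078 -0.4541] ang [ 0.0007 -0.0016 -0.0006] | mm 136.3 deg 0.2
```

Call:
{"op": "apply_moves", "data": {
  "series": [
    {"dp":[0,0,-0.1],"angular":[0,0,0],"grip":1},
    {"dp":[0,0,-0.25],"angular":[0,0,0],"grip":1},
    {"dp":[0,0,-0.4],"angular":[0,0,0],"grip":1},
    {"dp":[0,0,-0.55],"angular":[0,0,0],"grip":1},
    {"dp":[0,0,-0.6],"angular":[0,0,0],"grip":1},
    {"dp":[0,0,-0.6],"angular":[0,0,0],"grip":1}
  ]
}}

```text
time_s: 4.15
tcp_pos: [0.4766, 0.3496, 0.2456]
eef_rot: [-0.001, 0.964, 0.267, 0.003]
wrist_force: [0.0, -1.1, -0.2]
opening: 0.0152
finger_force: 59.1
```

```bash
python3 - <<'E'
from h import *
s,p,r=cur()
w=snap('wrist'); cv2.imwrite('pics/w2.png',cv2.resize(w['color'][150:420,160:420],(780,600)) if 0 else w['color'])
# target: pin tip at deck(-5,-9,60) first
rel((deck(-5,-9,54+60),RDT),(deck(-5,-9,54),RDT))
f=todeck(cloud(w).reshape(-1,3)); 
C=(cloud(w).reshape(-1,3)-p)@r*1000
m=(np.abs(C[:,0])<30)&(np.abs(C[:,1])<6)&(C[:,2]>-5)&(C[:,2]<70); q=C[m]
print('pin in tool frame',len(q));
for lo in range(0,70,10):
    k=q[(q[:,2]>=lo)&(q[:,2]<lo+10)]
    if len(k): print(lo,len(k),k.mean(0).round(1),np.ptp(k,axis=0).round(1))
E
```

```text
t 4.2 tcp [0.476  0.3487 0.2433] deck [-97.7 306.7 204.3] q [-0.23  0.5  -0.71  1.58  0.35  1.19 -2.04] F [ 0.   0.  -2.6] open 0.0151 ff 59.1
 dp [-0.1351  1.1183  0.1568] ang [-0.0619  0.2481  0.3043] | mm 341.2 deg 35.8
 dp [-0.0667  1.1545  0.3411] ang [-0.0619  0.2481  0.3043] | mm 361.7 deg 35.8
pin in tool frame 369
0 71 [10.5  0.   2.2] [ 1.1 11.8  5.2]
20 25 [ 2.3  0.2 28.3] [1.7 5.8 3.6]
30 78 [ 1.7  0.6 35. ] [4.8 9.2 9.5]
40 84 [ 1.4  0.6 45.1] [5.3 9.7 9.8]
50 12 [ 2.   1.2 51.3] [2.6 7.2 2.4]
```

View pics/w2.png

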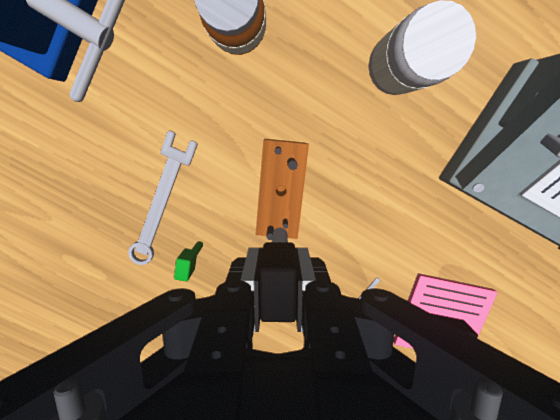

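The pin is held straight, its grip at about (280,285), and the block's hole is empty. In tool axes the tip is at about (-2.3, 0.5, 52) mm. Next, move over the panel.

```bash
cat >> h.py <<'E'
T=np.array([-2.3,.5,52])/1000
def tip(x,y,z): return deck(x,y,z)-RDT@T
E
python3 - <<'E'
from h import *
rel((tip(-4.5,-9.5,50),RDT))
E
```

```text
t 4.2 tcp [0.476  0.3487 0.2433] deck [-97.7 306.7 204.3] q [-0.23  0.5  -0.71  1.58  0.35  1.19 -2.04] F [ 0.   0.  -2.6] open 0.0151 ff 59.1
 dp [-0.1138  1.1295  0.19  ] ang [-0.0619  0.2481  0.3043] | mm 345.3 deg 35.8
```

Call:
{"op": "apply_moves", "data": {
  "series": [
    {"dp":[-0.12,1,0],"angular":[-0.062,0.248,0.304],"grip":1},
    {"dp":[-0.12,1,0],"angular":[-0.062,0.248,0.304],"grip":1},
    {"dp":[-0.12,1,0],"angular":[-0.062,0.248,0.304],"grip":1},
    {"dp":[-0.12,1,0],"angular":[-0.062,0.248,0.304],"grip":1},
    {"dp":[-0.12,1,0],"angular":[-0.062,0.248,0.304],"grip":1},
    {"dp":[-0.12,1,0],"angular":[-0.062,0.248,0.304],"grip":1},
    {"dp":[-0.12,1,0],"angular":[-0.062,0.248,0.304],"grip":1},
    {"dp":[-0.12,1,0],"angular":[-0.062,0.248,0.304],"grip":1}
  ]
}}

```text
time_s: 5.0
tcp_pos: [0.5989, 0.0702, 0.2401]
eef_rot: [-0.005, 0.98, 0.026, 0.196]
wrist_force: [-0.9, 0.3, -1.0]
opening: 0.015
finger_force: 59.1
```

```bash
python3 - <<'E'
from h import *
rel((tip(-4.5,-9.5,50),RDT))
w=snap('wrist'); cv2.imwrite('pics/w3.png',w['color']); d=todeck(cloud(w).reshape(-1,3)); im=w['color'].reshape(-1,3)
m=(np.abs(d[:,0])<95)&(np.abs(d[:,1])<150)&(np.abs(d[:,2])<8); q=d[m]
A=np.c_[q[:,:2],np.ones(len(q))]; c=np.linalg.lstsq(A,q[:,2],rcond=None)[0]; print('plane z=',c)
# white panel
m=(np.abs(d[:,0])<95)&(np.abs(d[:,1])<150)&(np.abs(d[:,2])<6)&(im.min(1)>170); print('panel',m.sum(),cv2.minAreaRect(d[m,:2].astype(np.float32)))
for nm,x,y,rr,lo,hi in [('blade',0,103,35,14,44),('rib',0,28,35,15,40),('cap',-55,-62,22,20,40),('bar',0,-28,55,7,20)]:
    m=(np.hypot(d[:,0]-x,d[:,1]-y)<rr)&(d[:,2]>lo)&(d[:,2]<hi); q=d[m]
    if len(q)>5: print(nm,len(q),cv2.minAreaRect(q[:,:2].astype(np.float32)),'zmax',q[:,2].max().round(1))
E
```

```text
t 5.0 tcp [0.5989 0.0702 0.2401] deck [ -0.3  21.7 159.7] q [ 0.2   0.3  -0.52  1.93  0.42  0.59 -2.09] F [-0.9  0.3 -1. ] open 0.015 ff 59.1
 dp [-0.0048  0.1018  0.1925] ang [ 0.0016  0.0036 -0.0019] | mm 65.4 deg 0.4
plane z= [2.83087669e-05 7.79344210e-04 1.15703443e+00]
panel 9230 ((-0.7824020385742188, 1.89019775390625), (159.5133819580078, 270.7157287597656), 0.1128714457154274)
blade 755 ((-0.7294325828552246, 104.630615234375), (10.353976249694824, 40.01065444946289), 8.454973220825195) zmax 41.3
rib 782 ((-1.700021743774414, 30.088165283203125), (49.3841667175293, 11.929521560668945), 0.10821410268545151) zmax 37.2
cap 506 ((-53.25917434692383, -56.90683364868164), (29.648578643798828, 21.819360733032227), 56.44462585449219) zmax 36.4
bar 1522 ((-14.149009704589844, -17.620758056640625), (95.10171508789062, 50.481204986572266), 29.480947494506836) zmax 19.6
```

View pics/w3.png

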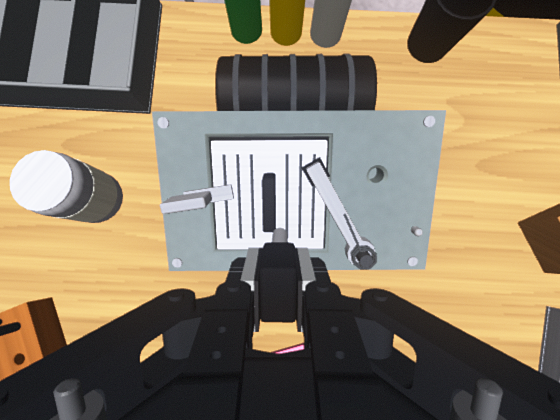

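The view shows the hole at (376,174), the bar end at (315,165) with its pivot at (362,257), the rib at (269,202), and the tab at (200,197). The deck frame holds to within 2 mm. Next I measure the hole and the pin tip together in this camera.

```bash
cat > m2.py <<'E'
from h import *
w=snap('wrist'); s,p,r=cur(); W=cloud(w); d=todeck(W)
g=cv2.cvtColor(w['color'],cv2.COLOR_BGR2GRAY)
hp=proj(w,deck(18.6,-74.6,1.2)); print('expected hole px',hp.round(1))
u,v=hp.round().astype(int); patch=g[v-14:v+15,u-14:u+15]
mm=(patch<95).astype(np.uint8); n,l,st,c=cv2.connectedComponentsWithStats(mm)
for i in range(1,n):
    if st[i,4]>20: print('dark blob',st[i],(c[i]+[u-14,v-14]).round(1))
k=max(range(1,n),key=lambda i:st[i,4]); uv=np.array([st[k,0]+st[k,2]/2+u-14.5,st[k,1]+st[k,3]/2+v-14.5])
ray=w['R'].T@np.array([(uv[0]-w['cx'])/w['fx'],(uv[1]-w['cy'])/w['fy'],1]); o=-w['R'].T@w['t']
n_=RD[:,2]; P=o+ray*((deck(0,0,1.2)-o)@n_)/(ray@n_); print('hole',todeck(P).round(1))
C=(W.reshape(-1,3)-p)@r*1000
for lo in range(24,60,6):
    k=C[(np.abs(C[:,0])<14)&(np.abs(C[:,1])<9)&(C[:,2]>=lo)&(C[:,2]<lo+6)]
    if len(k)>5: print(lo,len(k),'xmax',np.percentile(k[:,0],97).round(1),'ymid',((k[:,1].min()+k[:,1].max())/2).round(1),'zmax',k[:,2].max().round(1))
E
python3 m2.py
```

```text
expected hole px [379.6 176.1]
dark blob [12  6  8 13 73] [381.8 173.9]
hole [ 20.7 -76.3   1.2]
24 17 xmax 2.5 ymid 1.8 zmax 30.0
30 50 xmax 2.2 ymid 1.8 zmax 35.8
36 50 xmax 2.3 ymid 2.2 zmax 41.8
42 48 xmax 2.4 ymid 2.2 zmax 47.9
48 33 xmax 2.6 ymid 1.9 zmax 52.7
```

```bash
cat >> h.py <<'E'
DC=DC+RD@np.array([-.8,1.8,1.2])/1000
T=np.array([-2.6,1.8,52.5])/1000
E
python3 - <<'E'
from h import *
w=snap('wrist'); cv2.imwrite('pics/w3b.png',w['color'])
print(proj(w,deck(19.6,-76.4,0)), proj(w,deck(0,28,34)))
rel((tip(-4.5,-9.5,25),RDT),(tip(-4.5,-9.5,4),RDT))
c=w['color'][150:200,350:405]; cv2.imwrite('pics/hole.png',cv2.resize(c,None,fx=8,fy=8,interpolation=cv2.INTER_NEAREST))
E
```

```text
[381.10212273 176.35332723] [273.1299756  204.18676558]
t 5.15 tcp [0.5986 0.0745 0.2413] deck [  0.9  24.2 159.6] q [ 0.2   0.3  -0.52  1.93  0.42  0.59 -2.09] F [ 0.6  0.2 -0.3] open 0.0151 ff 59.1
 dp [-0.0085  0.1066  0.2736] ang [-0.0004  0.0024  0.002 ] | mm 88.1 deg 0.3
 dp [-0.0083  0.1067  0.3436] ang [-0.0004  0.0024  0.002 ] | mm 108.0 deg 0.3
```

View pics/hole.png

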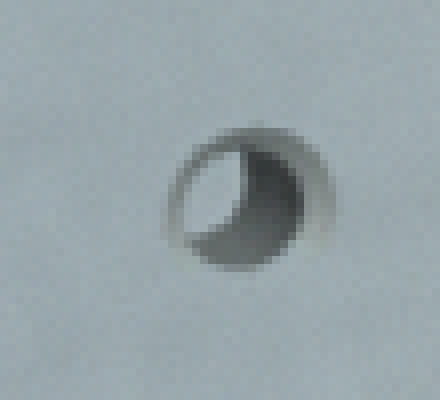

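Successive TCP readings differ by about 2 mm with the arm still. I'll measure everything within one camera frame and use relative moves from there.

```bash
cat > m3.py <<'E'
from h import *
import h
ts=[];hs=[];cs=[];rr=[]
for i in range(4):
    w=snap('wrist'); s,p,r=cur(); W=cloud(w).reshape(-1,3); d=todeck(W)
    m=(np.abs(d[:,0])<86)&(np.abs(d[:,1])<142)&(np.abs(d[:,2])<3.0)
    q=d[m]; c=np.linalg.lstsq(np.c_[q[:,:2],np.ones(len(q))],q[:,2],rcond=None)[0]
    rc=cv2.minAreaRect(q[:,:2].astype(np.float32)); cs.append([*rc[0],c[2]]); rr.append([*rc[1],rc[2],*(c[:2]*1000)])
    # tip in deck coordinates
    C=(W-p)@r*1000; k=C[(np.abs(C[:,0])<14)&(np.abs(C[:,1])<9)&(C[:,2]>=26)&(C[:,2]<60)]
    t=np.array([np.percentile(k[:,0],97)-5,(k[:,1].min()+k[:,1].max())/2,np.percentile(k[:,2],99)])
    ts.append(todeck(p+r@t/1000))
    g=cv2.cvtColor(w['color'],cv2.COLOR_BGR2GRAY)
    ray=w['R'].T@np.array([(380.8-w['cx'])/w['fx'],(174.6-w['cy'])/w['fy'],1]); o=-w['R'].T@w['t']
    n_=RD[:,2]; hs.append(todeck(o+ray*((deck(0,0,0)-o)@n_)/(ray@n_)))
for nm,a in [('deck centre',cs),('rect',rr),('tip',ts),('hole',hs)]: print(nm,np.mean(a,0).round(2),np.std(a,0).round(2))
dc=np.mean(cs,0); tp=np.mean(ts,0)
for P in [(-4.5,-9.5,25),(-4.5,-9.5,4),(19.6,-76.4,4)]:
    dl=np.array(P)+dc-tp; dw=RD@dl/1000; print(P,'delta deck',dl.round(1),'dp',(r.T@dw/.3).round(4))
rel((p,RDT))
E
python3 m3.py
```

```text
deck centre [-0.18  0.24  0.  ] [0.27 0.08 0.  ]
rect [1.6017e+02 2.7099e+02 2.0000e-01 3.8000e-01 9.9000e-01] [0.1  0.13 0.03 0.05 0.07]
tip [ -1.37  23.66 107.73] [0.26 0.11 0.3 ]
hole [ 22.12 -75.2   -0.  ] [0.28 0.13 0.  ]
(-4.5, -9.5, 25) delta deck [ -3.3 -32.9 -82.7] dp [-0.0107  0.1098  0.2757]
(-4.5, -9.5, 4) delta deck [  -3.3  -32.9 -103.7] dp [-0.0105  0.1098  0.3457]
(19.6, -76.4, 4) delta deck [  20.8  -99.8 -103.7] dp [0.0691 0.333  0.3455]
t 5.35 tcp [0.5991 0.0743 0.2421] deck [  1.6  24.  160.1] q [ 0.2   0.3  -0.52  1.93  0.42  0.6  -2.09] F [ 0.2  0.2 -0.1] open 0.015 ff 59.1
 dp [0. 0. 0.] ang [-0.0001  0.0016  0.002 ] | mm 0.0 deg 0.2
```

Call:
{"op": "apply_moves", "data": {
  "series": [
    {"dp":[-0.01,0.11,0.1],"angular":[0,0,0],"grip":1},
    {"dp":[-0.01,0.11,0.2],"angular":[0,0,0],"grip":1},
    {"dp":[-0.01,0.11,0.275],"angular":[0,0,0],"grip":1},
    {"dp":[-0.01,0.11,0.275],"angular":[0,0,0],"grip":1}
  ]
}}

```text
time_s: 5.75
tcp_pos: [0.6295, 0.0419, 0.162]
eef_rot: [-0.005, 0.98, 0.028, 0.195]
wrist_force: [-0.4, -0.5, -0.1]
opening: 0.0147
finger_force: 59.2
```

```bash
cat > m4.py <<'E'
from h import *
# all in DC/RD frame of this snapshot; averages
ts=[];ps=[]
for i in range(3):
    w=snap('wrist'); s,p,r=cur(); W=cloud(w).reshape(-1,3); d=todeck(W)
    C=(W-p)@r*1000; k=C[(np.abs(C[:,0])<14)&(np.abs(C[:,1])<9)&(C[:,2]>=26)&(C[:,2]<54)]
    t=np.array([np.percentile(k[:,0],97)-5,(k[:,1].min()+k[:,1].max())/2,np.percentile(k[:,2],99)]); ts.append(todeck(p+r@t/1000))
    m=(np.abs(d[:,0])<75)&(d[:,1]<-30)&(d[:,1]>-130)&(np.abs(d[:,2])<4); ps.append(np.median(d[m,2]))
    m=(d[:,1]>-70)&(d[:,1]<15)&(np.abs(d[:,0])<50)&(d[:,2]>9)&(d[:,2]<22)&(np.hypot(d[:,0]+55,d[:,1]+62)>22)
print('tip',np.mean(ts,0).round(1),np.std(ts,0).round(1),'deck z',np.mean(ps).round(2))
q=d[m]; rc=cv2.minAreaRect(q[:,:2].astype(np.float32)); print('bar',len(q),rc)
print('hole px nominal',proj(w,deck(19.6,-76.4,0)).round(1)); cv2.imwrite('pics/w4.png',w['color']); rel((p,RDT))
E
python3 m4.py
```

```text
tip [ -5.  -10.5  24.9] [0.8 0.3 0.8] deck z -0.05
bar 2138 ((-1.116384506225586, -31.63313102722168), (81.36489868164062, 18.016639709472656), 30.787872314453125)
hole px nominal [371.5 191.4]
t 5.9 tcp [0.6306 0.0425 0.166 ] deck [-0.7 -9.5 78.5] q [ 0.17  0.43 -0.41  1.97  0.54  0.42 -2.14] F [ 0.4 -0.4 -0.8] open 0.0149 ff 59.2
 dp [0. 0. 0.] ang [0.     0.0009 0.0015] | mm 0.0 deg 0.2
```

View pics/w4.png

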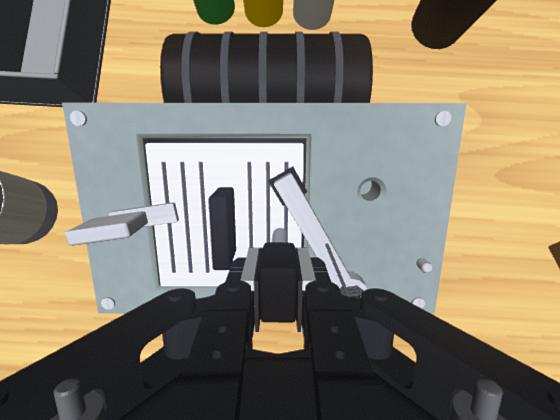

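The tip is left of the bar (bar end at (288,182)), about 8 mm clear of it, and the hole is at (371,189). Descend 21 mm, then sweep.

Call:
{"op": "apply_moves", "data": {
  "series": [
    {"dp":[0,0,0.035],"angular":[0,0,0],"grip":1},
    {"dp":[0,0,0.07],"angular":[0,0,0],"grip":1},
    {"dp":[0,0,0.07],"angular":[0,0,0],"grip":1},
    {"dp":[0.01,0.025,0.07],"angular":[0,0,0],"grip":1},
    {"dp":[0.02,0.05,0.07],"angular":[0,0,0],"grip":1},
    {"dp":[0.03,0.075,0.07],"angular":[0,0,0],"grip":1},
    {"dp":[0.04,0.1,0.07],"angular":[0,0,0],"grip":1}
  ]
}}

```text
time_s: 6.6
tcp_pos: [0.6518, 0.0126, 0.1507]
eef_rot: [-0.006, 0.98, 0.028, 0.198]
wrist_force: [-1.5, 4.4, -0.8]
opening: 0.0149
finger_force: 58.9
```

```bash
python3 m4.py
```

```text
tip [ 19.7 -44.2   5. ] [0.2 0.4 0.5] deck z -0.04
bar 1589 ((21.95556640625, -49.075218200683594), (49.26115417480469, 24.34259796142578), 3.3134498596191406)
hole px nominal [329.6 216.7]
t 6.75 tcp [0.6519 0.0117 0.1507] deck [ 11.4 -41.4  56.8] q [ 0.23  0.48 -0.42  1.94  0.55  0.41 -2.09] F [ 0.9  3.6 -1.3] open 0.0151 ff 59.0
 dp [0. 0. 0.] ang [ 0.0006  0.0008 -0.0003] | mm 0.0 deg 0.1
```

Call:
{"op": "apply_moves", "data": {
  "series": [
    {"dp":[0.01,0.025,0],"angular":[0,0,0],"grip":1},
    {"dp":[0.02,0.05,0],"angular":[0,0,0],"grip":1},
    {"dp":[0.03,0.075,0],"angular":[0,0,0],"grip":1},
    {"dp":[0.04,0.1,0],"angular":[0,0,0],"grip":1},
    {"dp":[0.047,0.12,0],"angular":[0,0,0],"grip":1},
    {"dp":[0.047,0.12,0],"angular":[0,0,0],"grip":1}
  ]
}}

```text
time_s: 7.35
tcp_pos: [0.6662, -0.0229, 0.1556]
eef_rot: [-0.005, 0.98, 0.028, 0.197]
wrist_force: [1.2, 4.2, -1.0]
opening: 0.0151
finger_force: 58.9
```

```bash
python3 - <<'E'
from h import *
for i in range(2): w=snap('wrist'); s,p,r=cur()
W=cloud(w); d=todeck(W); f=d.reshape(-1,3)
m=(np.abs(f[:,0])<90)&(np.abs(f[:,1])<145)&(np.abs(f[:,2])<3); print('deck',cv2.minAreaRect(f[m,:2].astype(np.float32)))
T2=np.array([-2.6,.8,52])/1000
print('T2 deck',todeck(p+r@T2).round(1)); rel((p,RDT))
a=proj(w,p+r@T2); b=proj(w,deck(20.5,-76.4,0)); print('tip px',a,'hole px',b)
u,v=b.astype(int); c=w['color'][v-55:v+35,u-60:u+60]; c=cv2.resize(c,None,fx=6,fy=6,interpolation=cv2.INTER_CUBIC); cv2.imwrite('pics/h2.png',c); print(u-60,v-55)
E
```

```text
deck ((-0.0875244140625, -0.1254119873046875), (160.2938995361328, 270.2330322265625), 0.10380246490240097)
T2 deck [ 22.1 -76.7   4.6]
t 7.45 tcp [ 0.6663 -0.022   0.1558] deck [ 24.8 -75.9  56.6] q [ 0.33  0.5  -0.47  1.9   0.52  0.44 -2.  ] F [ 1.6  5.6 -2.2] open 0.0146 ff 58.8
 dp [0. 0. 0.] ang [0.     0.0014 0.0007] | mm 0.0 deg 0.1
tip px [278.9307007  234.28271984] hole px [278.44706151 234.24383102]
218 179
```

View pics/h2.png

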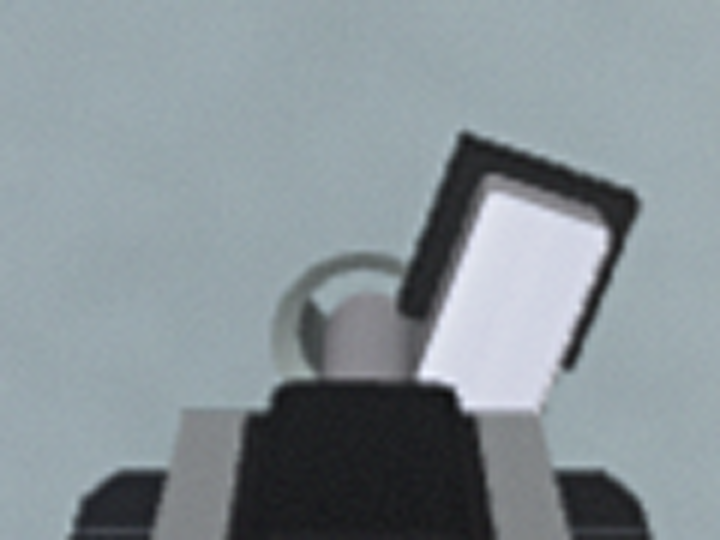

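The picture shows the pin over the hole, touching the bar, with the chamfer's top edge at crop (362,252), its inner edge at about (362,270), and the pin tip's far edge at (369,292). I'll ray-cast these.

```bash
python3 - <<'E'
from h import *
w=snap('wrist')
def cast(cu,cv,z):
    u=218+(cu+.5)/6-.5; v=179+(cv+.5)/6-.5
    ray=w['R'].T@np.array([(u-w['cx'])/w['fx'],(v-w['cy'])/w['fy'],1]); o=-w['R'].T@w['t']; n=RD[:,2]
    return todeck(o+ray*((deck(0,0,z)-o)@n)/(ray@n)).round(1)
print('chamfer top',cast(362,252,0),'inner',cast(362,270,-2.5),'left',cast(272,340,0))
for z in (3.5,4.5,5.5): print('tip far edge',z,cast(369,292,z),'sides',cast(323,345,z),cast(415,345,z))
print('bar corner top left far',cast(490,175,16),cast(612,225,16))
E
```

```text
chamfer top [ 30.2 -75.7   0. ] inner [ 27.3 -75.7  -2.5] left [ 19.8 -65.6  -0. ]
tip far edge 3.5 [ 26.7 -76.4   3.5] sides [ 20.5 -71.4   3.5] [ 20.5 -81.5   3.5]
tip far edge 4.5 [ 27.  -76.4   4.5] sides [ 20.9 -71.4   4.5] [ 20.9 -81.5   4.5]
tip far edge 5.5 [ 27.3 -76.4   5.5] sides [ 21.2 -71.4   5.5] [ 21.2 -81.5   5.5]
bar corner top left far [ 43.2 -88.6  16. ] [  38.  -101.1   16. ]
```

Call:
{"op": "apply_moves", "data": {
  "series": [
    {"dp":[-0.0073,0,0],"angular":[0,0,0],"grip":1},
    {"dp":[-0.0073,0,0.015],"angular":[0,0,0],"grip":1},
    {"dp":[-0.0073,0,0.03],"angular":[0,0,0],"grip":1},
    {"dp":[-0.0073,0,0.045],"angular":[0,0,0],"grip":1},
    {"dp":[-0.0073,0,0.06],"angular":[0,0,0],"grip":1},
    {"dp":[-0.0073,0,0.075],"angular":[0,0,0],"grip":1},
    {"dp":[-0.0073,0,0.09],"angular":[0,0,0],"grip":1}
  ]
}}

```text
time_s: 8.2
tcp_pos: [0.6749, -0.0221, 0.1296]
eef_rot: [-0.005, 0.98, 0.028, 0.197]
wrist_force: [0.0, 5.2, 4.2]
opening: 0.0154
finger_force: 59.5
```

```bash
python3 - <<'E'
from h import *
rel((cur()[1],RDT))
for i in range(2):
    w=snap('wrist'); s,p,r=cur(); print(todeck(p).round(1), (r.T@s['wrist_force']).round(1))
E
```

```text
t 8.2 tcp [ 0.6749 -0.0221  0.1296] deck [ 22.6 -76.5  29.1] q [ 0.29  0.54 -0.42  1.9   0.56  0.39 -2.03] F [0.  5.2 4.2] open 0.0154 ff 59.5
 dp [0. 0. 0.] ang [0.0005 0.0016 0.0007] | mm 0.0 deg 0.2
[ 22.4 -76.5  28.5] [ 3.  -4.8  3.6]
[ 22.3 -76.6  28.6] [ 2.6 -5.2  4.2]
```

It is in the hole; pushing the last few mm down gently.

Call:
{"op": "apply_moves", "data": {
  "series": [
    {"dp":[0,0,0.006],"angular":[0,0,0],"grip":1},
    {"dp":[0,0,0.012],"angular":[0,0,0],"grip":1},
    {"dp":[0,0,0.015],"angular":[0,0,0],"grip":1}
  ]
}}

```text
time_s: 8.6
tcp_pos: [0.676, -0.0221, 0.1281]
eef_rot: [-0.004, 0.98, 0.028, 0.198]
wrist_force: [-18.6, 3.5, 34.3]
opening: 0.0151
finger_force: 64.7
```

```bash
python3 - <<'E'
from h import *
for i in range(2):
    w=snap('wrist'); s,p,r=cur(); print(todeck(p).round(1), (r.T@s['wrist_force']).round(1))
E
```

```text
[ 22.9 -76.6  27.4] [ -4.3  -3.8 -29.7]
[ 22.8 -76.6  27.4] [ -3.9  -5.3 -31.2]
```

Call:
{"op": "apply_moves", "data": {
  "series": [
    {"dp":[0,0,0.009],"angular":[0,0,0],"grip":0.5},
    {"dp":[0,0,0.009],"angular":[0,0,0],"grip":0.5},
    {"dp":[0,0,0.009],"angular":[0,0,0],"grip":0.5},
    {"dp":[0,0,0],"angular":[0,0,0],"grip":0.5},
    {"dp":[0,0,-0.1],"angular":[0,0,0],"grip":0.5},
    {"dp":[0,0,-0.25],"angular":[0,0,0],"grip":0.5},
    {"dp":[0,0,-0.3],"angular":[0,0,0],"grip":0.5},
    {"dp":[0,0,-0.3],"angular":[0,0,0],"grip":0.5}
  ]
}}

```text
time_s: 9.5
tcp_pos: [0.6422, -0.0246, 0.2114]
eef_rot: [-0.004, 0.98, 0.027, 0.199]
wrist_force: [1.1, -0.3, -0.9]
opening: 0.0431
finger_force: 0.0
```

```bash
cat > m5.py <<'E'
from h import *
for i in range(2): w=snap('wrist'); s,p,r=cur()
d=todeck(cloud(w)).reshape(-1,3)
m=(np.abs(d[:,0])<90)&(np.abs(d[:,1])<145)&(np.abs(d[:,2])<3); q=d[m]; c=np.linalg.lstsq(np.c_[q[:,:2],np.ones(len(q))],q[:,2],rcond=None)[0]
print('deck',cv2.minAreaRect(q[:,:2].astype(np.float32)),c)
for nm,x,y,rr,lo,hi in [('pin top',19.6,-76.4,28,47,70),('pin all',19.6,-76.4,22,24,70),('blade',0,103,32,14,44),('rib',0,28,35,15,40),('bar',20,-86,30,10,18)]:
    m=(np.hypot(d[:,0]-x,d[:,1]-y)<rr)&(d[:,2]>lo)&(d[:,2]<hi); q=d[m]
    if len(q)>5: print(nm,len(q),cv2.minAreaRect(q[:,:2].astype(np.float32)),'z',np.percentile(q[:,2],[2,50,98]).round(1))
rel((p,RDT))
E
python3 m5.py
```

```text
deck ((-0.230133056640625, 0.68524169921875), (160.6903076171875, 271.16387939453125), 0.10466416925191879) [0.00031185 0.0008147  0.01899468]
pin top 850 ((21.73834991455078, -71.08885955810547), (15.438708305358887, 25.893362045288086), 89.64070129394531) z [49.2 53.8 55.2]
pin all 1027 ((21.726184844970703, -71.50111389160156), (16.328649520874023, 25.887693405151367), 89.80224609375) z [27.7 53.6 55.1]
blade 1186 ((0.2516176700592041, 102.60208129882812), (10.343204498291016, 41.94868850708008), 8.324878692626953) z [15.2 36.8 39.2]
rib 1530 ((-1.1121635437011719, 27.900226593017578), (49.86336898803711, 12.718793869018555), 0.38567790389060974) z [15.9 33.2 35.2]
bar 816 ((16.296953201293945, -83.9862060546875), (14.182551383972168, 51.39836502075195), 72.65171813964844) z [12.3 15.9 17.2]
t 9.6 tcp [ 0.6415 -0.0248  0.2083] deck [ 22.4 -77.3 114.7] q [ 0.41  0.41 -0.56  1.89  0.44  0.54 -1.92] F [-0.1  0.5 -0.9] open 0.0427 ff 0.0
 dp [0. 0. 0.] ang [0.001  0.0018 0.0001] | mm 0.0 deg 0.2
```

The pin is fully down: its top is 54 mm above the deck as specified. The clamp is held at 0.826. On to the tab, currently at +0.145: turn the tool counterclockwise and move over it.

Call:
{"op": "apply_moves", "data": {
  "series": [
    {"dp":[-0.074,-0.6,0.1],"angular":[0,0,-0.75],"grip":0.5},
    {"dp":[-0.074,-0.6,0.1],"angular":[0,0,-0.75],"grip":0.5},
    {"dp":[-0.074,-0.6,0.1],"angular":[0,0,-0.75],"grip":0.5},
    {"dp":[-0.074,-0.6,0.1],"angular":[0,0,-0.75],"grip":0.5},
    {"dp":[-0.074,-0.6,0.1],"angular":[0,0,-0.75],"grip":0.5},
    {"dp":[-0.074,-0.6,0.1],"angular":[0,0,-0.75],"grip":0.5},
    {"dp":[-0.074,-0.6,0.1],"angular":[0,0,-0.75],"grip":0.5},
    {"dp":[-0.074,-0.6,0.1],"angular":[0,0,-0.75],"grip":0.5}
  ]
}}

```text
time_s: 10.4
tcp_pos: [0.6221, 0.1552, 0.17]
eef_rot: [0.105, 0.798, 0.57, 0.165]
wrist_force: [0.5, 0.2, 0.3]
opening: 0.0423
finger_force: 0.0
```

```bash
cat >> h.py <<'E'
def RT(deg): return RD@R.from_euler('z',deg,degrees=True).as_matrix()@np.diag([1,-1,-1.])  # tool x at deck heading deg
E
python3 m5.py; python3 - <<'E'
from h import *
rel((deck(.1,103,50),RT(98.3)),(deck(.1,103,13),RT(98.3)))
E
```

```text
deck ((-0.1715850830078125, 2.0723114013671875), (160.60079956054688, 266.98162841796875), 0.17406034469604492) [ 0.00031694  0.00127964 -0.02676341]
blade 1236 ((-0.3485982418060303, 103.51847076416016), (10.235231399536133, 40.06797409057617), 8.677055358886719) z [16.6 37.6 39.2]
rib 1341 ((-9.206220626831055, 29.0034236907959), (13.142230987548828, 35.04948425292969), 89.6847915649414) z [15.9 32.7 34.8]
t 10.5 tcp [0.6222 0.155  0.1702] deck [ -0.9 103.3  83.1] q [ 0.13  0.49 -0.69  1.93  0.86  0.61 -1.45] F [-0.1  0.2 -0.6] open 0.0426 ff 0.0
 dp [0. 0. 0.] ang [-0.0017  0.0034  0.7519] | mm 0.0 deg 67.7
t 10.5 tcp [0.6222 0.155  0.1702] deck [ -0.9 103.3  83.1] q [ 0.13  0.49 -0.69  1.93  0.86  0.61 -1.45] F [-0.1  0.2 -0.6] open 0.0426 ff 0.0
 dp [0.0008 0.0041 0.1103] ang [-0.0035  0.0009 -0.3403] | mm 33.1 deg 30.6
 dp [0.0012 0.0047 0.2336] ang [-0.0035  0.0009 -0.3403] | mm 70.1 deg 30.6
```

Call:
{"op": "apply_moves", "data": {
  "series": [
    {"dp":[0,0.003,0.08],"angular":[0,0,-0.345],"grip":0.5},
    {"dp":[0,0.003,0.08],"angular":[0,0,-0.345],"grip":0.5},
    {"dp":[0,0.003,0.08],"angular":[0,0,-0.345],"grip":0.5},
    {"dp":[0,0.003,0.08],"angular":[0,0,-0.345],"grip":0.5},
    {"dp":[0,0.003,0.13],"angular":[0,0,-0.345],"grip":0.5},
    {"dp":[0,0.003,0.18],"angular":[0,0,-0.345],"grip":0.5},
    {"dp":[0,0.003,0.23],"angular":[0,0,-0.345],"grip":0.5},
    {"dp":[0,0.003,0.23],"angular":[0,0,-0.345],"grip":0.5}
  ]
}}

```text
time_s: 11.3
tcp_pos: [0.6494, 0.1556, 0.106]
eef_rot: [0.145, 0.62, 0.76, 0.131]
wrist_force: [-0.1, -0.3, -0.3]
opening: 0.0426
finger_force: 0.0
```

```bash
python3 - <<'E'
from h import *
rel((deck(0,103,14),RT(98.5)))
E
```

```text
t 11.3 tcp [0.6494 0.1556 0.106 ] deck [ -1.  102.4  13.4] q [ 0.12  0.62 -0.7   1.93  1.1   0.59 -1.11] F [-0.1 -0.3 -0.3] open 0.0426 ff 0.0
 dp [ 0.0015  0.0035 -0.0021] ang [-0.0044  0.0005 -0.001 ] | mm 1.3 deg 0.4
```

Call:
{"op": "apply_moves", "data": {
  "series": [
    {"dp":[0,0.003,0],"angular":[0,0,0],"grip":1},
    {"dp":[0,0.003,0],"angular":[0,0,0],"grip":1},
    {"dp":[0,0.003,0],"angular":[0,0,0],"grip":1},
    {"dp":[0,0.003,0],"angular":[0,0,0],"grip":1},
    {"dp":[0,0.003,0],"angular":[0,0,-0.05],"grip":1},
    {"dp":[0,0.003,0],"angular":[0,0,-0.1],"grip":1},
    {"dp":[0,0.003,0],"angular":[0,0,-0.15],"grip":1}
  ]
}}

```text
time_s: 12.0
tcp_pos: [0.6492, 0.1565, 0.1093]
eef_rot: [0.16, 0.523, 0.829, 0.114]
wrist_force: [-5.4, -0.5, -0.6]
opening: 0.0084
finger_force: 59.2
```

```bash
python3 - <<'E'
from h import *
rel((deck(0,103,14),RT(98.5+78)))
E
```

```text
t 12.0 tcp [0.6492 0.1565 0.1093] deck [  0.2 103.3  16.6] q [ 0.15  0.63 -0.76  1.93  1.12  0.62 -0.89] F [-5.4 -0.5 -0.6] open 0.0084 ff 59.2
 dp [-0.0006 -0.0011  0.0085] ang [-0.0023 -0.0019 -0.7136] | mm 2.6 deg 64.2
```

Gripped, light forces. Continue the turn.

Call:
{"op": "apply_moves", "data": {
  "series": [
    {"dp":[0,0,0],"angular":[0,0,-0.09],"grip":1},
    {"dp":[0,0,0],"angular":[0,0,-0.18],"grip":1},
    {"dp":[0,0,0],"angular":[0,0,-0.27],"grip":1},
    {"dp":[0,0,0],"angular":[0,0,-0.36],"grip":1},
    {"dp":[0,0,0],"angular":[0,0,-0.45],"grip":1},
    {"dp":[0,0,0],"angular":[0,0,-0.54],"grip":1},
    {"dp":[0,0,0],"angular":[0,0,-0.63],"grip":1},
    {"dp":[0,0,0],"angular":[0,0,-0.72],"grip":1}
  ]
}}

```text
time_s: 12.8
tcp_pos: [0.6489, 0.1562, 0.1092]
eef_rot: [0.196, -0.004, 0.981, 0.009]
wrist_force: [-6.9, -1.4, 0.1]
opening: 0.0086
finger_force: 59.4
```

```bash
python3 - <<'E'
from h import *
rel((deck(0,103,14),RT(98.5+78)))
E
```

```text
t 12.8 tcp [0.6489 0.1562 0.1092] deck [-1.00e-01  1.03e+02  1.66e+01] q [ 0.26  0.7  -0.95  1.93  1.23  0.75  0.17] F [-6.9 -1.4  0.1] open 0.0086 ff 59.4
 dp [-0.0004  0.0002  0.0085] ang [-0.0013 -0.0031  0.0081] | mm 2.6 deg 0.8
```

Call:
{"op": "apply_moves", "data": {
  "series": [
    {"dp":[0,0,0],"angular":[0,0,0],"grip":0.5},
    {"dp":[0,0,0],"angular":[0,0,0],"grip":0.5},
    {"dp":[0,0,0],"angular":[0,0,0],"grip":0.5},
    {"dp":[0,0,-0.1],"angular":[0,0,0],"grip":0.5},
    {"dp":[0,0,-0.25],"angular":[0,0,0],"grip":0.5},
    {"dp":[0,0,-0.33],"angular":[0,0,0],"grip":0.5},
    {"dp":[0,0,-0.33],"angular":[0,0,0],"grip":0.5}
  ]
}}

```text
time_s: 13.5
tcp_pos: [0.6132, 0.156, 0.2048]
eef_rot: [0.2, -0.001, 0.98, 0.011]
wrist_force: [0.4, 0.1, -0.6]
opening: 0.0428
finger_force: 0.0
```

```bash
sed -i "s/('blade',0,103,32,14,44)/('blade',0,103,32,12,44)/; s/rel((p,RDT))/rel((deck(0,28,90),RT(180)),(deck(0,28,8),RT(180)))/" m5.py; python3 m5.py
```

```text
deck ((0.0922393798828125, -0.4343414306640625), (160.70138549804688, 270.9630126953125), 0.11451495438814163) [0.00039132 0.00110542 0.02556085]
pin top 989 ((20.662961959838867, -70.91830444335938), (26.48089599609375, 17.39238166809082), 0.1744958907365799) z [47.5 53.5 55.2]
pin all 1808 ((20.649089813232422, -70.91834259033203), (26.508644104003906, 17.39238166809082), 0.1744958907365799) z [25.2 48.9 55. ]
blade 762 ((-0.7888355255126953, 103.00227355957031), (10.009986877441406, 39.8387451171875), 87.7432861328125) z [17.2 37.9 39.5]
rib 1455 ((-1.9185943603515625, 28.116275787353516), (50.08395004272461, 12.724625587463379), 0.026278093457221985) z [16.  33.4 35.3]
bar 528 ((7.468555450439453, -76.10620880126953), (24.774059295654297, 29.866870880126953), 71.13229370117188) z [10.3 15.6 17.2]
t 13.6 tcp [0.6131 0.154  0.2013] deck [  2.7 102.8 115.3] q [ 0.36  0.55 -1.09  1.91  1.    0.83  0.33] F [ 0.9 -1.3  0. ] open 0.0428 ff 0.0
 dp [-0.0048 -0.2495  0.0847] ang [-0.0011 -0.0004 -0.0354] | mm 79.1 deg 3.2
 dp [-0.005  -0.249   0.3581] ang [-0.0011 -0.0004 -0.0354] | mm 130.9 deg 3.2
```

Tab is at 1.53 and the pin is still seated. Now over the panel's rib and down.

Call:
{"op": "apply_moves", "data": {
  "series": [
    {"dp":[-0.005,-0.125,0.05],"angular":[0,0,-0.035],"grip":0.5},
    {"dp":[-0.005,-0.249,0.08],"angular":[0,0,-0.035],"grip":0.5},
    {"dp":[-0.005,-0.249,0.16],"angular":[0,0,-0.035],"grip":0.5},
    {"dp":[-0.005,-0.249,0.24],"angular":[0,0,-0.035],"grip":0.5},
    {"dp":[-0.005,-0.249,0.3],"angular":[0,0,-0.035],"grip":0.5},
    {"dp":[-0.005,-0.249,0.3],"angular":[0,0,-0.035],"grip":0.5}
  ]
}}

```text
time_s: 14.2
tcp_pos: [0.6485, 0.0805, 0.1128]
eef_rot: [0.195, -0.027, 0.98, 0.005]
wrist_force: [-0.9, -0.6, 0.9]
opening: 0.0424
finger_force: 0.0
```

```bash
for i in 1 2; do python3 - <<'E'
from h import *
snap('wrist'); rel((deck(-1,28.2,6),RT(180)))
E
done
```

```text
t 14.25 tcp [0.6485 0.0813 0.1145] deck [-2.2 28.3 23.2] q [ 0.42  0.68 -0.98  1.97  1.21  0.7   0.34] F [ 0.5  0.3 -0.2] open 0.0425 ff 0.0
 dp [-0.0045 -0.0001  0.0572] ang [-0.0005 -0.004   0.0003] | mm 17.2 deg 0.4
t 14.3 tcp [0.6489 0.0818 0.1158] deck [-1.4 28.8 24.3] q [ 0.42  0.68 -0.98  1.97  1.21  0.7   0.34] F [-0.1  0.3 -0.7] open 0.0429 ff 0.0
 dp [-0.0016 -0.0018  0.0609] ang [-0.0002 -0.0028  0.0006] | mm 18.3 deg 0.3
```

Down 17 mm and close.

Call:
{"op": "apply_moves", "data": {
  "series": [
    {"dp":[-0.003,0,0.03],"angular":[0,0,0],"grip":0.5},
    {"dp":[-0.003,0,0.057],"angular":[0,0,0],"grip":0.5},
    {"dp":[-0.003,0,0.057],"angular":[0,0,0],"grip":1},
    {"dp":[-0.003,0,0.057],"angular":[0,0,0],"grip":1},
    {"dp":[-0.003,0,0.057],"angular":[0,0,0],"grip":1},
    {"dp":[-0.003,0,0.057],"angular":[0,0,0],"grip":1}
  ]
}}

```text
time_s: 14.9
tcp_pos: [0.6565, 0.082, 0.1016]
eef_rot: [0.197, -0.028, 0.98, 0.005]
wrist_force: [-1.6, 0.2, -0.5]
opening: 0.0114
finger_force: 58.7
```

```bash
for i in 1 2; do python3 - <<'E'
from h import *
snap('wrist'); rel((deck(-1,28.2,6),RT(180)))
E
done
```

```text
t 14.95 tcp [0.6565 0.082  0.1015] deck [ 0.1 28.5  8.2] q [ 0.4   0.7  -0.95  1.96  1.25  0.69  0.31] F [-1.2 -0.4  0.8] open 0.011 ff 58.7
 dp [ 0.0036 -0.0011  0.0072] ang [-0.0005 -0.0016  0.0007] | mm 2.4 deg 0.2
t 15.0 tcp [0.6565 0.0821 0.1016] deck [ 0.1 28.6  8.2] q [ 0.4   0.7  -0.95  1.96  1.25  0.69  0.31] F [-1.   0.   0.2] open 0.0109 ff 58.8
 dp [ 0.0037 -0.0012  0.0072] ang [-0.0005 -0.0015  0.0007] | mm 2.5 deg 0.2
```

Lifting the panel square to the deck, slowly at first.

Call:
{"op": "apply_moves", "data": {
  "series": [
    {"dp":[0,0,-0.02],"angular":[0,0,0],"grip":1},
    {"dp":[0,0,-0.04],"angular":[0,0,0],"grip":1},
    {"dp":[0,0,-0.08],"angular":[0,0,0],"grip":1},
    {"dp":[0,0,-0.16],"angular":[0,0,0],"grip":1},
    {"dp":[0,0,-0.26],"angular":[0,0,0],"grip":1},
    {"dp":[0,0,-0.4],"angular":[0,0,0],"grip":1},
    {"dp":[0,0,-0.5],"angular":[0,0,0],"grip":1},
    {"dp":[0,0,-0.5],"angular":[0,0,0],"grip":1}
  ]
}}

```text
time_s: 15.8
tcp_pos: [0.5987, 0.0806, 0.2445]
eef_rot: [0.2, -0.029, 0.979, 0.005]
wrist_force: [0.4, 0.9, -2.1]
opening: 0.0113
finger_force: 58.7
```

```bash
cat > m6.py <<'E'
from h import *
# tray: bright/grey wall tops in both fixed cams -> fit; refined by opposite walls
for n in ['top','scene']:
    w=dict(np.load(f'{n}0.npz')); W=cloud(w).reshape(-1,3)
    yaw=np.radians(-10.7); c,s_=np.cos(yaw),np.sin(yaw); q=(W[:,:2]-[.4585,-.3005])@np.array([[c,-s_],[s_,c]])
    m=(W[:,2]>.027)&(W[:,2]<.036)&(np.abs(q)<.09).all(1); k=q[m]*1000
    fl=(np.abs(W[:,2]-.003)<.004)&(np.abs(q)<.05).all(1)
    print(n,len(k),[np.median(k[sel,a]).round(1) if sel.sum()>3 else None for a in (0,1) for sel in (k[:,a]<-55,k[:,a]>55)], 'floor z',np.median(W[fl,2]).round(4), cv2.minAreaRect(W[m,:2].astype(np.float32)))
s,p,r=cur()
w=snap('wrist'); C=(cloud(w).reshape(-1,3)-p)@r*1000
m=(np.abs(C[:,0])<80)&(np.abs(C[:,1])<80)&(C[:,2]>0)&(C[:,2]<20); k=C[m]
if len(k)>50:
    cc=np.linalg.lstsq(np.c_[k[:,:2],np.ones(len(k))],k[:,2],rcond=None)[0]; print('held panel face z=ax+by+c',cc.round(3),cv2.minAreaRect(k[:,:2].astype(np.float32)))
rel(([.4585,-.3005,.2],down(np.radians(169.3))),([.4585,-.3005,.2],down(np.radians(259.3))))
E
python3 m6.py
```

```text
top 122 [np.float64(-58.1), np.float64(87.1), np.float64(-74.0), np.float64(72.4)] floor z 0.0032 ((0.45873355865478516, -0.30539974570274353), (0.16592931747436523, 0.17898957431316376), 80.1712875366211)
scene 115 [np.float64(-56.0), np.float64(86.1), np.float64(-72.2), None] floor z 0.0026 ((0.47161367535591125, -0.3214995265007019), (0.14082257449626923, 0.14729279279708862), 80.00559997558594)
held panel face z=ax+by+c [ 7.000e-03 -1.000e-03  7.918e+00] ((2.1072998046875, 0.2600364685058594), (109.90927124023438, 109.87061309814453), 0.005238259211182594)
t 15.85 tcp [0.5988 0.0792 0.2422] deck [  1.7  28.9 160.2] q [ 0.61  0.48 -1.21  1.93  0.88  0.83  0.61] F [-0.1 -1.1 -2.2] open 0.0108 ff 58.7
 dp [ 0.5517 -1.2369 -0.0786] ang [0.0298 0.2545 0.1531] | mm 407.0 deg 26.9
 dp [ 0.5517 -1.2369 -0.0786] ang [-0.1706  0.2158 -0.8328] | mm 407.0 deg 78.9
```

The panel is held square: it measures 110 × 110, its face 8 mm ahead of the TCP, so the underside is 18 mm ahead. The tray centre is about (0.473, -0.304). Carry it over.

Call:
{"op": "apply_moves", "data": {
  "series": [
    {"dp":[0.3,-0.7,-0.15],"angular":[0.03,0.25,0.15],"grip":1},
    {"dp":[0.3,-0.7,-0.15],"angular":[0.03,0.25,0.15],"grip":1},
    {"dp":[0.3,-0.7,-0.15],"angular":[0.03,0.25,0.15],"grip":1},
    {"dp":[0.4,-1,-0.15],"angular":[0.03,0.25,0.15],"grip":1},
    {"dp":[0.4,-1,-0.15],"angular":[0.03,0.25,0.15],"grip":1},
    {"dp":[0.4,-1,-0.15],"angular":[0.03,0.25,0.15],"grip":1},
    {"dp":[0.4,-1,-0.15],"angular":[0.03,0.25,0.15],"grip":1},
    {"dp":[0.4,-1,-0.15],"angular":[0.03,0.25,0.15],"grip":1}
  ]
}}

```text
time_s: 16.65
tcp_pos: [0.4855, -0.2338, 0.2325]
eef_rot: [-0.0, 0.095, 0.995, -0.001]
wrist_force: [-0.1, -0.1, -2.7]
opening: 0.0108
finger_force: 59.1
```

```bash
python3 - <<'E'
from h import *
rel(([.45,-.304,.22],down(np.radians(169.7))))
E
```

```text
t 16.65 tcp [ 0.4855 -0.2338  0.2325] deck [-122.5 -277.3  202.2] q [ 1.14  0.61 -1.24  1.72  0.61  1.26  1.14] F [-0.1 -0.1 -2.7] open 0.0108 ff 59.1
 dp [ 0.0717 -0.252   0.0423] ang [-0.0013 -0.0005 -0.0071] | mm 79.6 deg 0.6
```

```bash
cat > m7.py <<'E'
from h import *
s,p,r=cur(); w=snap('wrist'); W=cloud(w).reshape(-1,3)
yaw=np.radians(-10.3); c,s_=np.cos(yaw),np.sin(yaw); q=(W[:,:2]-[.473,-.304])@np.array([[c,-s_],[s_,c]])*1000
m=(W[:,2]>.026)&(W[:,2]<.036)&(np.abs(q)<90).all(1); k=q[m]
for a in (0,1):
    for sg in (-1,1):
        e=k[(k[:,a]*sg>55)&(np.abs(k[:,1-a])<60)]
        if len(e)>20: l=np.polyfit(e[:,1-a],e[:,a],1); print('axis',a,'side',sg,len(e),'median',np.median(e[:,a]).round(1),'min/max',np.percentile(e[:,a],[3,97]).round(1),'slope',l[0].round(3))
cv2.imwrite('pics/w7.png',w['color'])
rel(([.473,-.304,.12],down(np.radians(169.7))))
E
python3 m7.py
```

```text
axis 0 side -1 471 median -72.6 min/max [-74.8 -60.1] slope 0.037
t 16.7 tcp [ 0.4866 -0.2306  0.2333] deck [-121.  -274.1  202.4] q [ 1.14  0.61 -1.24  1.72  0.6   1.26  1.14] F [-1.4  1.8 -3.2] open 0.011 ff 59.1
 dp [-0.0008 -0.2486  0.3776] ang [-0.0002  0.0004 -0.0048] | mm 135.6 deg 0.4
```

The tray's near wall is at -73 mm from the estimated centre, as it should be. Move over the tray.

Call:
{"op": "apply_moves", "data": {
  "series": [
    {"dp":[-0.007,-0.15,0.1],"angular":[0,0,-0.005],"grip":1},
    {"dp":[-0.007,-0.25,0.2],"angular":[0,0,-0.005],"grip":1},
    {"dp":[-0.007,-0.25,0.3],"angular":[0,0,-0.005],"grip":1},
    {"dp":[-0.007,-0.25,0.4],"angular":[0,0,-0.005],"grip":1},
    {"dp":[-0.007,-0.25,0.45],"angular":[0,0,-0.005],"grip":1},
    {"dp":[-0.007,-0.25,0.45],"angular":[0,0,-0.005],"grip":1}
  ]
}}

```text
time_s: 17.3
tcp_pos: [0.4762, -0.3007, 0.0982]
eef_rot: [0.0, 0.086, 0.996, 0.001]
wrist_force: [-0.5, 0.9, -1.7]
opening: 0.0109
finger_force: 59.1
```

```bash
python3 m7.py; python3 m7.py
```

```text
axis 0 side -1 1335 median -72.5 min/max [-74.8 -58.7] slope 0.052
axis 1 side -1 33 median -89.9 min/max [-90.  -89.5] slope -0.002
t 17.35 tcp [ 0.4772 -0.3009  0.0999] deck [-185.2 -343.8   84.7] q [ 1.16  0.78 -1.12  1.83  0.81  1.07  1.13] F [ 0.5  0.4 -2.9] open 0.0114 ff 59.1
 dp [ 0.0119 -0.0125 -0.067 ] ang [0.0003 0.0015 0.0048] | mm 20.7 deg 0.5
axis 0 side -1 1343 median -72.5 min/max [-74.9 -58.9] slope 0.049
axis 1 side -1 29 median -89.9 min/max [-90.  -89.6] slope -0.004
t 17.4 tcp [ 0.4778 -0.3012  0.101 ] deck [-184.2 -344.1   85.4] q [ 1.17  0.78 -1.12  1.83  0.81  1.07  1.13] F [-0.5 -0.2 -2.3] open 0.0109 ff 59.2
 dp [ 0.014  -0.0119 -0.0635] ang [-0.0001  0.0027  0.0046] | mm 19.8 deg 0.5
```

Call:
{"op": "apply_moves", "data": {
  "series": [
    {"dp":[0.007,-0.012,0],"angular":[0,0,0.004],"grip":1},
    {"dp":[0.007,-0.012,0.08],"angular":[0,0,0.004],"grip":1},
    {"dp":[0.007,-0.012,0.15],"angular":[0,0,0.004],"grip":1},
    {"dp":[0.007,-0.012,0.2],"angular":[0,0,0.004],"grip":1},
    {"dp":[0.007,-0.012,0.23],"angular":[0,0,0.004],"grip":1},
    {"dp":[0.007,-0.012,0.23],"angular":[0,0,0.004],"grip":1}
  ]
}}

```text
time_s: 18.0
tcp_pos: [0.4744, -0.3101, 0.039]
eef_rot: [0.003, 0.093, 0.996, -0.006]
wrist_force: [-30.9, -11.2, 83.9]
opening: 0.0108
finger_force: 162.2
```

```bash
python3 - <<'E'
from h import *
for i in range(3):
    w=snap('wrist'); rel(([.475,-.304,.022],down(np.radians(169.7))))
s,p,r=cur(); W=cloud(w).reshape(-1,3); C=(W-p)@r*1000
m=(np.abs(C[:,0])<62)&(np.abs(C[:,1])<62)&(C[:,2]>3)&(C[:,2]<13); print('face world z',np.median(W[m,2]).round(4),m.sum())
E
```

```text
t 18.05 tcp [ 0.4744 -0.3099  0.0395] deck [-211.8 -352.6   30.3] q [ 1.13  0.85 -1.04  1.88  0.92  0.97  1.04] F [-29.7 -10.3  79.4] open 0.0112 ff 157.2
 dp [0.002  0.0204 0.058 ] ang [-0.0074  0.0041 -0.0045] | mm 18.4 deg 0.9
t 18.1 tcp [ 0.4744 -0.3098  0.0396] deck [-211.7 -352.6   30.5] q [ 1.13  0.85 -1.04  1.89  0.92  0.97  1.04] F [-28.9 -10.3  78.1] open 0.0111 ff 155.4
 dp [0.002  0.0202 0.0585] ang [-0.0074  0.0043 -0.0043] | mm 18.6 deg 0.9
t 18.15 tcp [ 0.4744 -0.3098  0.0397] deck [-211.7 -352.5   30.5] q [ 1.13  0.85 -1.04  1.89  0.92  0.97  1.04] F [-28.1 -10.5  78.3] open 0.0109 ff 154.7
 dp [0.0021 0.0201 0.0587] ang [-0.0074  0.0044 -0.0043] | mm 18.6 deg 0.9
face world z 0.0317 13742
```

Contact with 80 N: the panel has caught on something. Back up at once and look.

Call:
{"op": "apply_moves", "data": {
  "series": [
    {"dp":[0,0,-0.1],"angular":[0,0,0],"grip":1},
    {"dp":[0,0,-0.25],"angular":[0,0,0],"grip":1},
    {"dp":[0,0,-0.4],"angular":[0,0,0],"grip":1},
    {"dp":[0,0,-0.4],"angular":[0,0,0],"grip":1}
  ]
}}

```text
time_s: 18.55
tcp_pos: [0.4776, -0.3054, 0.1581]
eef_rot: [0.007, 0.09, 0.996, -0.002]
wrist_force: [1.0, 0.9, -2.0]
opening: 0.0106
finger_force: 64.7
```

```bash
python3 - <<'E'
from h import *
for i in range(3): w=snap('wrist'); rel(([.475,-.304,.12],down(np.radians(169.7))))
s,p,r=cur(); C=(cloud(w).reshape(-1,3)-p)@r*1000
m=(np.abs(C[:,0])<80)&(np.abs(C[:,1])<80)&(C[:,2]>-3)&(C[:,2]<20); k=C[m]
cc=np.linalg.lstsq(np.c_[k[:,:2],np.ones(len(k))],k[:,2],rcond=None)[0]; print('held face',cc.round(3),cv2.minAreaRect(k[:,:2].astype(np.float32)))
t=snap('top'); sc=snap('scene'); print(proj(t,[.473,-.304,.0]),proj(sc,[.473,-.304,0]))
u,v=proj(sc,[.473,-.304,.05]).astype(int); a=sc['color'][max(v-100,0):v+80,max(u-120,0):u+120]
cv2.imwrite('pics/fin.png',np.vstack([np.hstack([cv2.resize(a,(400,300)),cv2.resize(w['color'],(400,300))]),np.hstack([cv2.resize(t['color'][150:270,310:470],(400,300)),np.zeros((300,400,3),np.uint8)])]))
np.savez('up.npz',**w)
E
```

```text
t 18.6 tcp [ 0.476  -0.3058  0.155 ] deck [-165.1 -348.5  136. ] q [ 1.2   0.72 -1.17  1.77  0.73  1.15  1.19] F [-0.6  0.1 -3.5] open 0.0107 ff 64.7
 dp [0.0053 0.0055 0.1166] ang [-0.002   0.0063 -0.0009] | mm 35.0 deg 0.6
t 18.65 tcp [ 0.4744 -0.3059  0.1526] deck [-167.5 -348.6  134.5] q [ 1.2   0.72 -1.17  1.77  0.73  1.15  1.19] F [-0.5 -0.8 -3.2] open 0.0111 ff 64.7
 dp [-1.000e-04  6.700e-03  1.088e-01] ang [-0.0016  0.0038 -0.001 ] | mm 32.7 deg 0.4
t 18.7 tcp [ 0.4735 -0.3058  0.1512] deck [-168.9 -348.4  133.5] q [ 1.2   0.72 -1.17  1.78  0.73  1.15  1.19] F [-0.2 -0.3 -2.8] open 0.0109 ff 64.7
 dp [-0.0036  0.0069  0.1039] ang [-0.0011  0.0021 -0.0009] | mm 31.2 deg 0.2
held face [ 4.0e-03 -1.0e-02  6.5e+00] ((1.435760498046875, 0.64569091796875), (109.7942886352539, 109.89134216308594), 89.84284210205078)
[365.0459768  223.87163898] [166.96385422 258.67113307]
```

View pics/fin.png

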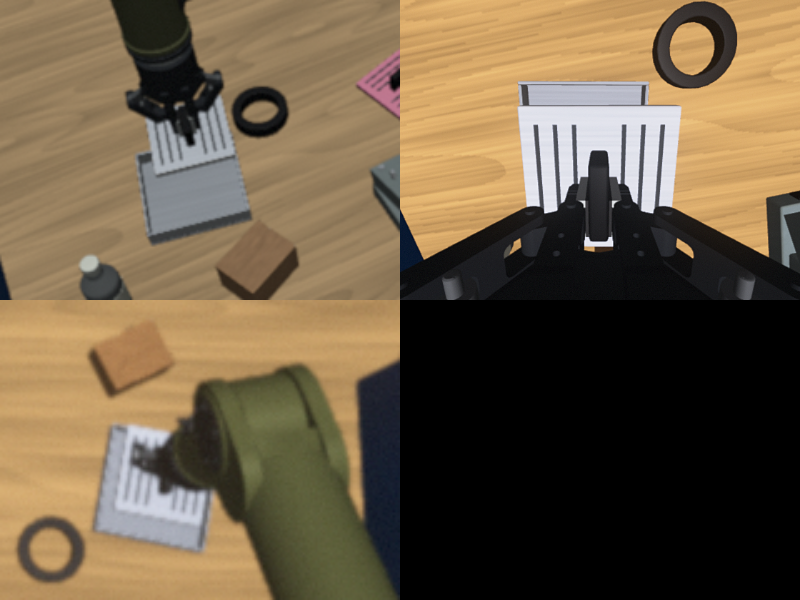

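Key fact: the tray image centre (372,225) in the top view is about 24 mm to the right of my estimated centre, so the panel was about to sit on the left wall. I'll redo the tray from its low-saturation outline, cast onto the rim plane.

```bash
python3 - <<'E'
from h import *
for n,seed in [('top',(372,225)),('scene',(159,258))]:
    w=dict(np.load(f'{n}0.npz')); hsv=cv2.cvtColor(w['color'],cv2.COLOR_BGR2HSV)
    m=((hsv[...,1]<75)).astype(np.uint8); k,l,st,c=cv2.connectedComponentsWithStats(m,connectivity=4)
    i=l[seed[1],seed[0]]; cn=max(cv2.findContours((l==i).astype(np.uint8),0,2)[0],key=cv2.contourArea)
    hull=cv2.convexHull(cn)[:,0].astype(float); o=-w['R'].T@w['t']
    def cast(u,v,z):
        ray=w['R'].T@np.array([(u-w['cx'])/w['fx'],(v-w['cy'])/w['fy'],1]); return (o+ray*(z-o[2])/ray[2])[:2]
    for z in (0,.03):
        P=np.array([cast(*q,z) for q in hull]); print(n,st[i],'z',z,cv2.minAreaRect(P.astype(np.float32)))
    W=cloud(w); f=W[(l==i)]; fl=f[(f[:,2]<.012)]; print('  floor pts',len(fl),cv2.minAreaRect(fl[:,:2].astype(np.float32)))
w=dict(np.load('up.npz')); W=cloud(w).reshape(-1,3); f=W[(W[:,2]>.026)&(W[:,2]<.035)&(W[:,0]>.3)&(W[:,0]<.6)&(W[:,1]<-.15)&(W[:,1]>-.45)]
hh=f; print('wrist rim pts',len(hh),cv2.minAreaRect(hh[:,:2].astype(np.float32)))
E
```

```text
top [ 347  199   52   52 2019] z 0 ((0.4714609384536743, -0.33020180463790894), (0.15739089250564575, 0.1568683683872223), 79.22716522216797)
top [ 347  199   52   52 2019] z 0.03 ((0.4680592119693756, -0.32332730293273926), (0.1540401130914688, 0.15352872014045715), 79.22716522216797)
  floor pts 1671 ((0.4710324704647064, -0.32998114824295044), (0.15932908654212952, 0.15527041256427765), 79.45523071289062)
scene [ 124  225   70   69 3502] z 0 ((0.45968687534332275, -0.3241896629333496), (0.15627320110797882, 0.17382042109966278), 79.40464782714844)
scene [ 124  225   70   69 3502] z 0.03 ((0.4805130660533905, -0.32581400871276855), (0.15212154388427734, 0.169202521443367), 79.40465545654297)
  floor pts 2709 ((0.45882755517959595, -0.32290947437286377), (0.15375833213329315, 0.18161150813102722), 79.30130767822266)
wrist rim pts 1296 ((0.39863723516464233, -0.26833775639533997), (0.08121519535779953, 0.23881478607654572), 10.483662605285645)
```

Both cameras agree on the tray centre: (0.470, -0.326), yaw -10.7°, which also fits the near wall seen by the wrist camera. The panel has not shifted in the grip. Correcting.

```bash
python3 - <<'E'
from h import *
for i in range(3): w=snap('wrist'); rel(([.4714,-.3263,.1],down(np.radians(169.3))))
E
```

```text
t 18.85 tcp [ 0.4731 -0.3053  0.1498] deck [-169.8 -348.   132.4] q [ 1.2   0.73 -1.17  1.78  0.73  1.15  1.19] F [-0.4 -0.6 -2. ] open 0.0108 ff 64.6
 dp [-0.007  -0.0698  0.1659] ang [0.     0.0007 0.0039] | mm 54.0 deg 0.4
t 18.9 tcp [ 0.4732 -0.3052  0.1498] deck [-169.6 -347.8  132.3] q [ 1.2   0.73 -1.17  1.78  0.73  1.15  1.19] F [ 1.  -0.  -3.5] open 0.0107 ff 64.6
 dp [-0.0064 -0.0704  0.1661] ang [0.0002 0.0008 0.004 ] | mm 54.2 deg 0.4
t 18.95 tcp [ 0.4734 -0.3051  0.15  ] deck [-169.4 -347.8  132.4] q [ 1.2   0.73 -1.17  1.78  0.73  1.15  1.19] F [-0.1  0.2 -2.8] open 0.0109 ff 64.6
 dp [-0.0058 -0.0707  0.1666] ang [0.0003 0.001  0.0041] | mm 54.3 deg 0.4
```

Call:
{"op": "apply_moves", "data": {
  "series": [
    {"dp":[-0.006,-0.07,0.05],"angular":[0,0,0.004],"grip":1},
    {"dp":[-0.006,-0.07,0.15],"angular":[0,0,0.004],"grip":1},
    {"dp":[-0.006,-0.07,0.25],"angular":[0,0,0.004],"grip":1},
    {"dp":[-0.006,-0.07,0.31],"angular":[0,0,0.004],"grip":1},
    {"dp":[-0.006,-0.07,0.31],"angular":[0,0,0.004],"grip":1},
    {"dp":[-0.006,-0.07,0.31],"angular":[0,0,0.004],"grip":1}
  ]
}}

```text
time_s: 19.55
tcp_pos: [0.4726, -0.3262, 0.0583]
eef_rot: [0.002, 0.093, 0.996, -0.0]
wrist_force: [1.0, -0.0, -1.4]
opening: 0.011
finger_force: 64.4
```

```bash
cat > m8.py <<'E'
from h import *
for i in range(3): w=snap('wrist')
rel(([.4714,-.3263,.022],down(np.radians(169.3))))
s,p,r=cur(); W=cloud(w).reshape(-1,3); C=(W-p)@r*1000
m=(np.abs(C[:,0])<62)&(np.abs(C[:,1])<62)&(C[:,2]>2)&(C[:,2]<13); k=C[m]; rc=cv2.minAreaRect(W[m,:2].astype(np.float32)); print('panel face z',np.median(W[m,2]).round(4),rc)
yaw=np.radians(-10.7); c,s_=np.cos(yaw),np.sin(yaw); q=(W[:,:2]-[.470,-.326])@np.array([[c,-s_],[s_,c]])*1000
m=(W[:,2]>.024)&(W[:,2]<.036)&(np.abs(q).max(1)>64)&(np.abs(q).max(1)<84); k=q[m]
for a in (0,1):
    for sg in (-1,1):
        e=k[(k[:,a]*sg>64)&(np.abs(k[:,1-a])<62)]
        if len(e)>15: print('wall axis',a,sg,len(e),np.percentile(e[:,a],[5,50,95]).round(1))
E
python3 m8.py
```

```text
t 19.7 tcp [ 0.4732 -0.3265  0.0595] deck [-206.  -369.1   49.6] q [ 1.17  0.84 -1.07  1.84  0.87  1.02  1.12] F [-0.3 -1.  -3.4] open 0.0109 ff 64.5
 dp [ 0.0066 -0.0002  0.1249] ang [-0.0007  0.0034  0.    ] | mm 37.5 deg 0.3
panel face z 0.0513 ((0.4711358845233917, -0.32549694180488586), (0.11015065759420395, 0.11031349748373032), 79.58654022216797)
wall axis 0 -1 1977 [-75.8 -73.8 -72.2]
wall axis 0 1 40 [72.1 72.9 73.6]
wall axis 1 -1 1654 [-71.7 -69.  -68.1]
wall axis 1 1 1738 [73.3 74.3 76.9]
```

The panel is centred within 2 mm between the walls. Lower it 33 mm, then creep.

Call:
{"op": "apply_moves", "data": {
  "series": [
    {"dp":[0,-0.005,0.03],"angular":[0,0,0],"grip":1},
    {"dp":[0,-0.005,0.06],"angular":[0,0,0],"grip":1},
    {"dp":[0,-0.005,0.09],"angular":[0,0,0],"grip":1},
    {"dp":[0,-0.005,0.11],"angular":[0,0,0],"grip":1},
    {"dp":[0,-0.005,0.11],"angular":[0,0,0],"grip":1}
  ]
}}

```text
time_s: 20.2
tcp_pos: [0.4714, -0.3276, 0.0239]
eef_rot: [0.001, 0.093, 0.996, 0.0]
wrist_force: [-0.5, 0.4, -2.3]
opening: 0.0106
finger_force: 64.6
```

```bash
python3 m8.py
```

```text
t 20.35 tcp [ 0.4723 -0.3277  0.0252] deck [-220.2 -370.3   18.4] q [ 1.15  0.88 -1.03  1.87  0.93  0.97  1.08] F [-0.  -0.6 -3.1] open 0.0109 ff 64.6
 dp [0.0038 0.0041 0.0108] ang [-0.0001  0.0022  0.0001] | mm 3.6 deg 0.2
panel face z 0.0169 ((0.4700202941894531, -0.3267303705215454), (0.11000324040651321, 0.11020314693450928), 79.42049407958984)
wall axis 0 -1 3250 [-75.9 -73.9 -72.1]
wall axis 1 -1 2454 [-71.6 -68.9 -68. ]
wall axis 1 1 2558 [73.2 74.1 76.8]
```

Underside is about 3 mm above the floor. Creep down.

Call:
{"op": "apply_moves", "data": {
  "series": [
    {"dp":[0,-0.005,0.004],"angular":[0,0,0],"grip":1},
    {"dp":[0,-0.005,0.007],"angular":[0,0,0],"grip":1},
    {"dp":[0,-0.005,0.01],"angular":[0,0,0],"grip":1},
    {"dp":[0,-0.005,0.01],"angular":[0,0,0],"grip":1}
  ]
}}

```text
time_s: 20.75
tcp_pos: [0.4718, -0.3295, 0.0225]
eef_rot: [0.002, 0.093, 0.996, -0.001]
wrist_force: [0.2, 0.0, 0.7]
opening: 0.0108
finger_force: 65.0
```

```bash
python3 m8.py
```

```text
t 20.9 tcp [ 0.4719 -0.3295  0.0224] deck [-221.7 -372.    16.1] q [ 1.15  0.88 -1.02  1.87  0.93  0.96  1.08] F [-0.5  0.1  2.3] open 0.0108 ff 65.3
 dp [0.0035 0.0101 0.0014] ang [-0.0005  0.0023 -0.0001] | mm 3.2 deg 0.2
panel face z 0.0144 ((0.4698004722595215, -0.3286544680595398), (0.10997553169727325, 0.11033160239458084), 79.3927001953125)
wall axis 0 -1 3248 [-75.7 -74.  -72.1]
wall axis 1 -1 2495 [-71.6 -68.9 -68. ]
wall axis 1 1 2674 [73.2 74.2 76.8]
```

It is resting on the floor (face at 14.4 mm, and the weight is off the wrist). Release and lift away.

Call:
{"op": "apply_moves", "data": {
  "series": [
    {"dp":[0,0,0],"angular":[0,0,0],"grip":0.5},
    {"dp":[0,0,0],"angular":[0,0,0],"grip":0.5},
    {"dp":[0,0,0],"angular":[0,0,0],"grip":0.5},
    {"dp":[0,0,0],"angular":[0,0,0],"grip":0.5},
    {"dp":[0,0,-0.1],"angular":[0,0,0],"grip":0.5},
    {"dp":[0,0,-0.25],"angular":[0,0,0],"grip":0.5},
    {"dp":[0,0,-0.4],"angular":[0,0,0],"grip":0.5},
    {"dp":[0,0,-0.55],"angular":[0,0,0],"grip":0.5}
  ]
}}

```text
time_s: 21.7
tcp_pos: [0.4711, -0.3288, 0.1888]
eef_rot: [0.002, 0.093, 0.996, -0.0]
wrist_force: [0.3, -0.8, -0.6]
opening: 0.0428
finger_force: 0.0
```

Call:
{"op": "apply_moves", "data": {
  "series": [
    {"dp":[0.3,-0.4,-0.2],"angular":[0,0,0],"grip":0.5},
    {"dp":[0.3,-0.4,-0.2],"angular":[0,0,0],"grip":0.5},
    {"dp":[0.3,-0.4,-0.2],"angular":[0,0,0],"grip":0.5},
    {"dp":[0.3,-0.4,-0.2],"angular":[0,0,0],"grip":0.5},
    {"dp":[0.3,-0.4,-0.2],"angular":[0,0,0],"grip":0.5}
  ]
}}

```text
time_s: 22.2
tcp_pos: [0.3588, -0.4322, 0.2471]
eef_rot: [0.002, 0.096, 0.995, -0.001]
wrist_force: [-0.2, 0.5, 0.0]
opening: 0.0428
finger_force: 0.0
```

```bash
python3 - <<'E'
from h import *
for n in ['top','scene']:
    s=snap(n); W=cloud(s).reshape(-1,3); yaw=np.radians(-10.7); c,s_=np.cos(yaw),np.sin(yaw); q=(W[:,:2]-[.470,-.326])@np.array([[c,-s_],[s_,c]])*1000
    m=(np.abs(q)<55).all(1)&(s['color'].reshape(-1,3).min(1)>150); k=W[m]
    print(n,m.sum(),'panel z',np.percentile(k[:,2],[5,50,95]).round(4),cv2.minAreaRect(k[:,:2].astype(np.float32)))
    d=todeck(W)
    for nm,x,y,rr,lo,hi in [('pin',19.6,-76.4,22,30,60),('bar',10,-84,40,10,22),('blade',0,103,32,12,44)]:
        m=(np.hypot(d[:,0]-x,d[:,1]-y)<rr)&(d[:,2]>lo)&(d[:,2]<hi)
        if m.sum()>5: print(' ',nm,m.sum(),cv2.minAreaRect(d[m,:2].astype(np.float32)),np.percentile(d[m,2],95).round(1))
    o=np.load(f'{n}0.npz')['color']; df=cv2.absdiff(o,s['color']).max(2)>60; df=cv2.morphologyEx(df.astype(np.uint8),cv2.MORPH_OPEN,np.ones((3,3))); _,_,st,_=cv2.connectedComponentsWithStats(df); print(' changed',st[1:][st[1:,4]>15].tolist())
rel()
E
```

```text
top 929 panel z [0.0051 0.0133 0.0179] ((0.47009819746017456, -0.3260582685470581), (0.10979533195495605, 0.1097504049539566), 79.236328125)
  pin 48 ((22.646024703979492, -73.49620056152344), (16.79619598388672, 24.18671226501465), 89.4671859741211) 57.6
  bar 77 ((7.391056060791016, -83.00958251953125), (13.143625259399414, 73.1734619140625), 71.8561782836914) 19.8
  blade 50 ((4.122035980224609, 100.02483367919922), (8.926497459411621, 43.4212760925293), 86.23281860351562) 41.0
 changed [[238, 147, 35, 34, 1082], [171, 214, 5, 6, 26], [372, 218, 7, 13, 66], [417, 237, 40, 33, 753], [508, 247, 8, 9, 46], [464, 287, 63, 120, 4446], [525, 317, 31, 103, 2266], [498, 319, 20, 27, 283], [551, 318, 9, 76, 405], [311, 376, 43, 16, 210], [367, 394, 98, 26, 1174], [250, 401, 4, 6, 20]]
scene 754 panel z [0.0088 0.0125 0.016 ] ((0.47016412019729614, -0.3286753296852112), (0.1045224592089653, 0.10853596776723862), 78.98954010009766)
  pin 125 ((21.737926483154297, -75.18739318847656), (18.493560791015625, 33.78497314453125), 85.09010314941406) 53.7
  bar 124 ((11.29745864868164, -76.58882141113281), (30.129230499267578, 76.89154052734375), 72.61046600341797) 19.7
  blade 122 ((2.26611328125, 99.05010986328125), (11.563454627990723, 42.4990119934082), 87.31013488769531) 37.3
 changed [[113, 0, 19, 14, 109], [36, 25, 8, 14, 74], [40, 40, 7, 11, 56], [43, 54, 5, 4, 20], [19, 96, 77, 93, 3657], [0, 121, 7, 27, 112], [378, 149, 11, 12, 106], [309, 217, 59, 37, 992], [300, 235, 8, 5, 30], [301, 242, 9, 9, 63], [151, 246, 8, 21, 102]]
t 22.3 tcp [ 0.361  -0.4292  0.2467] deck [-241.5 -465.4  267.9] q [ 1.56  0.65 -1.28  1.64  0.64  1.33  1.56] F [-0.8  0.7  0.4] open 0.0426 ff 0.0
```

The panel lies flat in the tray, the pin is seated, the clamp is held and the tab is aside. No bench object has moved: the only changes are the pin, panel, clamp, tab and robot. Handing in.

```bash
python3 -c "
from workcell import bot
print(bot.finish_job())"
```

```text
the job is handed in; nothing more can be done
None
```

I handed the job in at 22.3 s: the clamp is pinned back at about 0.83 with the pin fully down, the tab is at 1.53, and the panel lies flat, handle up, in the tray; on the first lowering it pressed on the tray wall with 84 N at the wrist (limit 120), so I lifted it, re-measured the tray and lowered it in again without trouble.

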